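Change trays at the heel-lift press

TASK

The full tray is in the drawer: push the drawer fully shut first. Then peel the top tray off the clinging stack by lifting one of its corners while the opposite corner stays down, leaving the rest of the stack standing where it is. Finish while holding the empty tray in the gripper, roughly level and still, centred under the drop of the press's chute with its rim a few centimetres below the chute's lip and touching nothing else; do not disturb the other things on the bench.

Things in the scene. Friction and masses are not known exactly. Their poses are not given: they have to be found in the camera images.
- unit_drawer0 (a joint): how far the drawer of the low grey unit stands open (m): 0 is fully shut. Sliding it in needs about 1 N plus a little damping; hard stop at 0, no catch, no rebound
- unit_drawer0_handle (a point): middle of the drawer's level steel bar handle: round bar 11 mm thick, 105 mm long along this point's y, its middle 35 mm out from the drawer front and about 92 mm above the bench. The point's x axis points into the unit (the way to push). The unit is 260 mm deep, 210 mm wide, 130 mm tall; the drawer front reaches 25 mm above the handle's middle
- tray_centre (a point): middle of the top tray of the stack, 15 mm below the top of its rim and 15 mm above its underside; x along its length, y across, z up. Rigid formed grey plastic tray, about 120 g, 180 x 130 mm over the rim, 30 mm tall, open on top. The rim all round is a solid band 9 mm wide, 10 mm tall, with upright faces; below it 2 mm walls slope in to a flat 144 x 94 mm floor
- tray_corner0 (a point): outer corner of the top tray's rim, at the top of the rim, towards the tray's +x +y. Inside the tray four round stacking lugs 12 mm across rise to 10 mm below the rim's top, at the tray's x = +-25, y = +-34 mm
- tray_corner1 (a point): the same at the tray's -x +y. The tray clings in the one below: near each corner a nub low on its long outer wall (tray's x = +-56 mm) sits under a springy nib of the lower rim, which snaps open once the nub is drawn about 6 mm up past it
- tray_corner2 (a point): the same at the tray's -x -y. Raising one corner takes about 2 N, pulling the tray straight up about twice that
- tray_corner3 (a point): the same at the tray's +x -y
- lower: the rest of the stack: five more such trays stuck fast together as one piece, about 0.6 kg, standing loose on the bench; origin under its middle at bench level, axes as the top tray's. 110 mm tall; the top tray nests 10 mm into it, its rim's top at 130 mm, with a 10 mm gap between its rim and the next rim below. A pull over about 3 N at an edge tips the whole stack
- chute_drop (a point): where pieces leaving the press's chute fall: a point in the air at the height of the chute's lip (225 mm above the bench), 45 mm out from the lip's middle. x points back up the chute, y across it. The chute is a fixed steel trough 110 mm wide with 28 mm cheeks, rising from the lip at 20 degrees for 160 mm to the press, whose foot begins 165 mm behind this point; the press is 500 mm tall
- cement_tin: bystander, leave alone: closed metal tin of sole cement, 72 mm across, 95 mm tall; origin under its middle
- thread_cone: bystander, leave alone: upright cone of waxed thread, 72 mm across at the foot, 112 mm tall; origin under its middle
- hammer: bystander, leave alone: shoemaker's hammer lying flat, 260 mm long along its x, head at +x; origin under its middle
- brush: bystander, leave alone: flat cement brush lying, 180 mm long along its x, 42 mm wide; origin under its middle
- awl: bystander, leave alone: awl with a wooden handle lying, 150 mm long along its x, 26 mm thick; origin under its middle
- heel_lifts: bystander, leave alone: little pile of three black rubber heel lifts, 64 x 58 mm, 24 mm tall, near the chute; origin under its middle
- spool: bystander, leave alone: small upright wooden thread spool, 40 mm across, 46 mm tall; origin under its middle
There are look-alikes about, which are no part of the job. What is shaped like the part that bears tray_centre but purple or yellow is not meant.

How it is judged:
On the way, in this order (a step that is already met when the one before it is completed fails the run):
1. the drawer is pushed fully shut (value of joint unit_drawer0 below 0.006 m), for 0.2 s.
2. one corner of the top tray is raised more than 25 mm while the opposite corner is still within 12 mm of its seat (((z of tray_corner0 in the frame of lower above 0.155 m and z of tray_corner2 in the frame of lower below 0.142 m) or (z of tray_corner1 in the frame of lower above 0.155 m and z of tray_corner3 in the frame of lower below 0.142 m) or (z of tray_corner2 in the frame of lower above 0.155 m and z of tray_corner0 in the frame of lower below 0.142 m) or (z of tray_corner3 in the frame of lower above 0.155 m and z of tray_corner1 in the frame of lower below 0.142 m))), for 0.1 s.
At the end, for the whole second after the job is handed in: drawer within 6 mm of shut; tray held by the gripper, off stack and press, its middle within 35 mm sideways of the drop point, rim 5 to 100 mm below the lip, within 0.3 rad of level, slower than 30 mm/s; rest of the stack flat and within 30 mm of its place (value of joint unit_drawer0 below 0.006 m and contact force between the fingers and tray above 0.5 N and contact force between tray and lower below 0.1 N and contact force between tray and press below 0.1 N and horizontal distance between tray_centre and chute_drop below 0.035 m and z of tray_centre in the frame of chute_drop between -0.115 and -0.02 m and angle between tray_centre's own z axis and vertical below 0.3 rad and linear speed of tray below 0.03 m/s and distance of lower from where it was at the start of the episode below 0.03 m and angle between lower's own z axis and vertical below 0.05 rad); the arm keeps its last pose, push and grip.
It fails at once if the rest of the stack is tipped or lifted with the top tray, or pushed more than 30 mm (angle between lower's own z axis and vertical above 0.12 rad or distance of lower from where it was at the start of the episode above 0.03 m).
It fails at once if a bystander is moved more than 40 mm (distance of any of cement_tin, thread_cone, hammer, brush, awl, heel_lifts, spool from where it was at the start of the episode above 0.04 m).
It also fails if it takes over 54 s, if anything falls off the work surface, if the arm or the gripper's body presses on something with over 40 N, if the wrist force passes 120 N, or if a joint passes its speed limit or range.

ROBOT

A 7-joint arm with a two-finger parallel gripper is mounted at the origin on the work surface. World frame = base frame: x ahead of the robot, y to its left, z up, the work surface at z = 0. Lengths are in m, angles in rad, forces in N, time in s.
With the tool pointing down it reaches from about 0.4 to 0.85 m from the base axis. Payload 4.5 kg.
Tool frame: the origin (TCP) lies midway between the tips of the shut fingers; the grasp point (between the pads) lies 19 mm behind it; z points along the fingers, y is the direction in which the jaws open and shut (so a half turn about z gives the same grasp; the last joint's range is limited). The gripper opens to 88 mm and grips with 3 to 60 N. Pads are 18 mm wide; open, the fingers measure 123 mm over their backs; the gripper's body (75 mm by 187 mm) begins 45 mm behind the grasp point.
Start: joints at [1.345, 0.689, -0.195, 1.565, 0.157, 0.902, -0.215], TCP at [0.161, -0.604, 0.208] pointing down, gripper open.
Joint ranges: [-3.01, 3.01], [-0.46, 2.08], [-1.47, 1.51], [0.13, 2.56], [-1, 4.14], [0.04, 2.09], [-2.66, 2.66]. Speed limits (rad/s): [2.57, 2.57, 3.14, 3.14, 3.14, 3.14, 3.14].

INTERFACE

Orientations are given as a unit quaternion [x, y, z, w].
In Python, from plant import get_state, snapshot, finish_job, find_in gives the robot as it stands.
- The arm moves only by the shell command python3 -m creep 'ROWS' [OPENING] [FORCE]. ROWS is JSON, one flat list of numbers, 6 for each row, row after row: the shift along the tool's x, y, z in mm, then the turn, a rotation vector about the tool's x, y, z in degrees. In form: [tx, ty, tz, wx, wy, wz, tx, ty, tz, wx, wy, wz, ...]. A call has 1 to 5 rows; each row shifts and turns the pose as measured when the row begins, along the tool's axes as they then stand; what a row does not reach is not made up. A row lasts 1/12 s, in which the tool goes at most 41.7 mm and 7.16 degrees, less where a joint would pass 70% of its speed; a pose out of reach is approached as far as the arm can. A call is refused whole if a number of a shift passes 41.7 or a number of a turn 7.16, either way. A call with a gripper value outside its range is refused whole. OPENING is the finger opening in mm, from 0 to 88.1, set as the call begins (- or left out, the last holds). The fingers move at their own pace and stop on an object; FORCE is the grip in N (left out, the last holds). Time passes only in rows, so rows that do not move let the fingers close. It gives the time, the measured TCP pose, the force and the opening at its end, in the units of the state.
- get_state(): the state, without advancing time (a new reading comes with each control period).
- snapshot(name): name is "scene" or "top" or "wrist"; returns a dict with "color" (400x640x3 uint8, red, green, blue), "intrinsics" (3x3 intrinsics, pixels), "extrinsics" (4x4, takes a point from world to camera coordinates). Camera axes: x right, y down, z forward; pixel columns grow to the right and rows downward; lengths in m; the calibration is good to about 2 mm. A picture is of the moment at which its call begins. There is no depth.
- finish_job(): hands the job in, once; it reports no verdict.
Trained networks look in the newest picture that a camera, given by its name, has taken for a name from the list of things; names that differ only in an ending like _2 or _b are one class to them, and where a whole thing is asked for, a point or a joint stands for the part that bears it (a point fixed in the world has none). Each returns a list of dicts, best first, with "score" (0 to 1); they miss things now and then, are a little off and sometimes report something else, mostly with a low value. They report only what shows in the picture. A call takes as long as a camera call. They do not tell look-alikes from the thing itself.
- find_in(thing, camera): "xy" ([column, row] in pixels, amid what is visible of it).
The state is a dict: "clock": time; "q": joint angles; "qd": joint speeds; "joint_torque": joint torques, N m; "tool_pos": TCP position; "eef_rot": TCP orientation; "contact_force": force on the tool from outside, world axes, zero at the start; "moment": the same for the moment, N m; "opening": opening from 0.0 (shut) to 1.0 (fully open).
Only numpy, scipy, OpenCV 4.12 (cv2) and the standard library are available. Lean on these libraries where they do the work, as an engineer would, in place of code of your own. Each camera call takes 0.05 s, during which the arm holds its last target.

## Working session

There is one attempt and no reset: what is moved stays moved. The work goes in short steps, Python scripts to look and compute and a shell command to move; the robot and the scene stay as the last step left them, time stands still between calls to the robot, and variables do not carry over. Pictures are saved under pics/ and viewed, and the job is handed in when it is done.

```bash
mkdir -p pics; ls; cat > h.py <<'E'
import numpy as np,cv2,json
from plant import get_state,snapshot,find_in
from scipy.spatial.transform import Rotation as R
def snap(n,f):
    s=snapshot(n); cv2.imwrite('pics/'+f+'.png',s['color'][:,:,::-1]); np.savez('pics/'+f+'.npz',K=s['intrinsics'],E=s['extrinsics'],c=s['color']); return s
def load(f):
    d=np.load('pics/'+f+'.npz'); return d
def onz(d,uv,z):
    K=d['K'] if 'K' in d else d['intrinsics'];E=d['E'] if 'E' in d else d['extrinsics']
    r=E[:3,:3].T@np.linalg.solve(K,[uv[0],uv[1],1]);c=-E[:3,:3].T@E[:3,3]
    return c+r*(z-c[2])/r[2]
def proj(d,p):
    K=d['K'];E=d['E'];q=K@(E[:3,:3]@np.array(p)+E[:3,3]);return q[:2]/q[2]
E
python3 - <<'E'
from h import *
for n in ['scene','top','wrist']:
    snap(n,n+'0')
    for t in ['unit_drawer0_handle','tray_centre','lower','chute_drop','cement_tin','thread_cone','hammer','brush','awl','heel_lifts','spool','unit_drawer0']:
        try:
            print(n,t,[(np.round(x['xy']).tolist(),round(x['score'],2)) for x in find_in(t,n)][:4])
        except Exception as e: print(n,t,e)
print(get_state())
E
```

```text
pics
scene unit_drawer0_handle [([209.0, 201.0], 0.71), ([304.0, 213.0], 0.48), ([390.0, 210.0], 0.27)]
scene tray_centre [([279.0, 187.0], 0.9), ([228.0, 166.0], 0.83), ([304.0, 212.0], 0.76)]
scene lower [([309.0, 239.0], 0.85)]
scene chute_drop [([559.0, 175.0], 0.76), ([407.0, 227.0], 0.2)]
scene cement_tin [([332.0, 291.0], 0.92)]
scene thread_cone [([274.0, 289.0], 0.6)]
scene hammer [([435.0, 218.0], 0.6)]
scene brush [([389.0, 208.0], 0.61), ([435.0, 220.0], 0.57)]
scene awl [([384.0, 279.0], 0.78), ([413.0, 257.0], 0.67)]
scene heel_lifts [([412.0, 257.0], 0.6), ([304.0, 211.0], 0.31)]
scene spool [([405.0, 224.0], 0.68)]
scene unit_drawer0 [([209.0, 204.0], 0.58)]
top unit_drawer0_handle [([412.0, 188.0], 0.92)]
top tray_centre [([318.0, 179.0], 0.96), ([353.0, 243.0], 0.71), ([418.0, 284.0], 0.62)]
top lower [([323.0, 199.0], 0.62)]
top chute_drop [([110.0, 174.0], 0.92)]
top cement_tin [([303.0, 125.0], 0.69)]
top thread_cone [([321.0, 178.0], 0.69), ([340.0, 130.0], 0.63), ([215.0, 222.0], 0.6)]
top hammer [([214.0, 227.0], 0.84), ([306.0, 124.0], 0.7)]
top brush [([252.
[... 455 characters left out ...]
drawer0 []
{'clock': 1.95, 'q': array([ 1.34483949,  0.68907979, -0.19462609,  1.56528941,  0.15731209,
        0.90248354, -0.21511166]), 'qd': array([-0.00195972, -0.00039159,  0.00098635,  0.00094302, -0.00047743,
        0.00012292,  0.00096672]), 'joint_torque': array([ 7.47423542e-05, -5.27481365e+01, -1.26707654e+00, -1.53740269e+01,
       -5.19310520e-02, -7.19860709e-04,  1.80681445e-05]), 'tool_pos': array([ 0.16057647, -0.60406152,  0.20815884]), 'eef_rot': array([9.91575247e-01, 1.29531945e-01, 1.94777111e-05, 6.04581664e-05]), 'contact_force': array([ 0.27978566,  0.66354486, -0.06794204]), 'moment': array([ 0.00850079, -0.03153311,  0.02101695]), 'opening': 0.9989334397378583}
```

View pics/scene0.png

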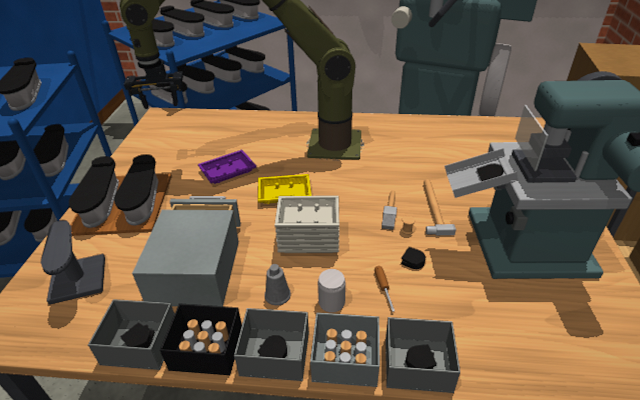

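View pics/top0.png

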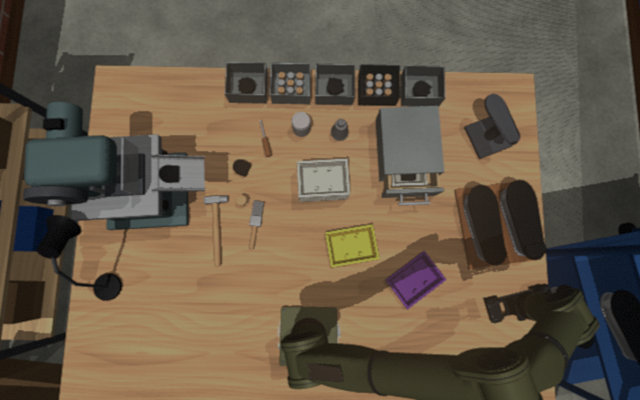

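View pics/wrist0.png

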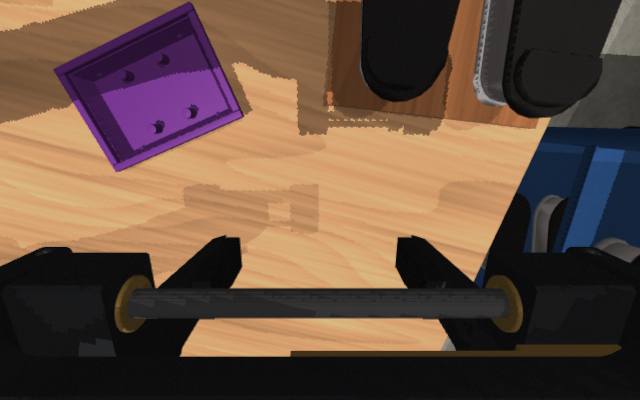

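```bash
python3 - <<'E'
from h import *
d=load('top0');c=d['c'][:,:,::-1]
a=cv2.resize(c[145:215,285:365],None,fx=6,fy=6,interpolation=cv2.INTER_CUBIC)
b=cv2.resize(c[145:215,370:450],None,fx=6,fy=6,interpolation=cv2.INTER_CUBIC)
cv2.imwrite('pics/crA.png',a[:, :]);cv2.imwrite('pics/crB.png',b)
s=load('scene0')['c'][:,:,::-1]
cv2.imwrite('pics/crC.png',cv2.resize(s[140:280,150:350],None,fx=4,fy=4,interpolation=cv2.INTER_CUBIC))
cv2.imwrite('pics/crD.png',cv2.resize(c[130:235,110:260],None,fx=5,fy=5,interpolation=cv2.INTER_CUBIC))
print(onz(d,(324,178),.13),onz(d,(412,198),.092))
print(d['K'],d['E'])
E
```

```text
[ 0.55434703 -0.04436862  0.13      ] [ 0.49596318 -0.36129144  0.092     ]
[[404.66148688   0.         314.01854404]
 [  0.         404.66148688 198.59397478]
 [  0.           0.           1.        ]] [[ 2.14566231e-02 -9.99769664e-01 -4.81646478e-04 -2.11457591e-02]
 [-9.88084632e-01 -2.11323982e-02 -1.52453869e-01  4.94318655e-01]
 [ 1.52408575e-01  3.74705269e-03 -9.88310470e-01  1.46490757e+00]
 [ 0.00000000e+00  0.00000000e+00  0.00000000e+00  1.00000000e+00]]
```

View pics/crA.png

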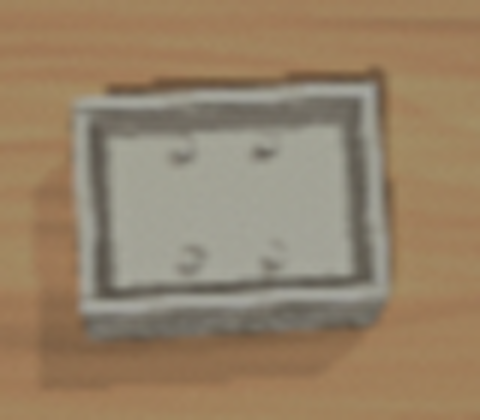

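View pics/crB.png

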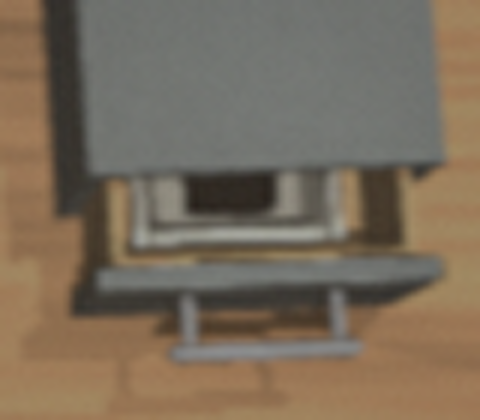

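View pics/crC.png

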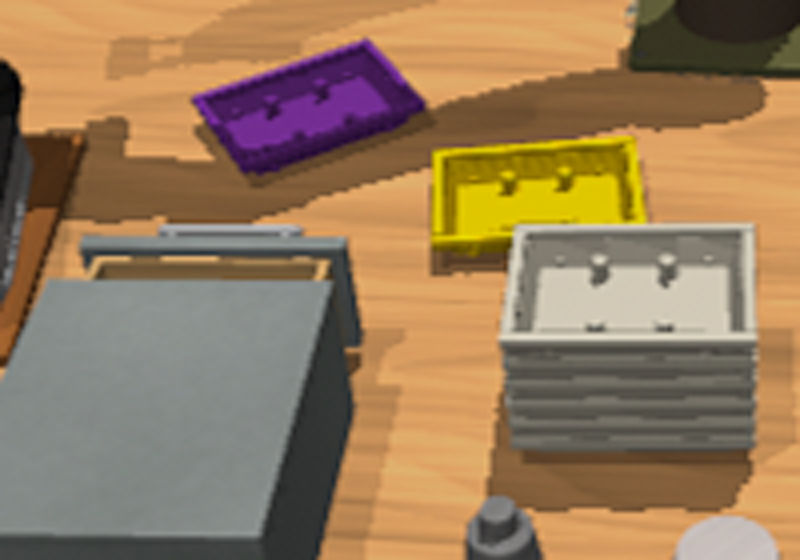

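View pics/crD.png

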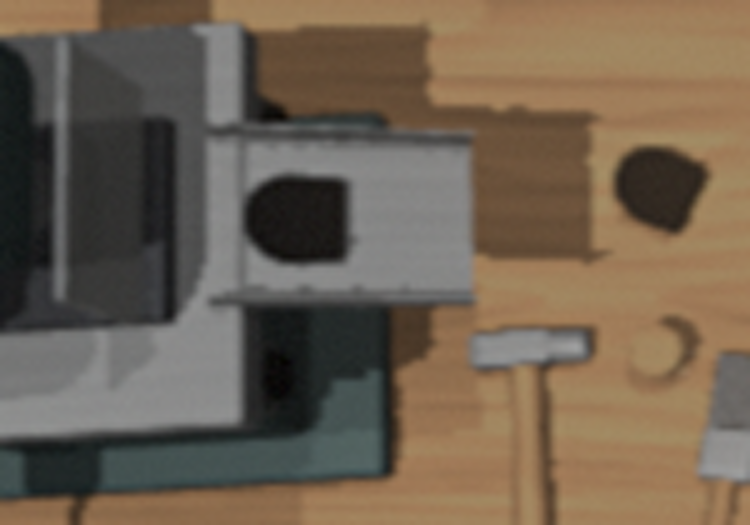

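```bash
python3 - <<'E'
from h import *
d=load('top0')
def px(p,o,f): return [(p[0]+.5)/f-.5+o[0],(p[1]+.5)/f-.5+o[1]]
T=[onz(d,px(p,(285,145),6),.13) for p in [(77,101),(377,83),(387,293),(84,305)]]
print(np.round(T,4));T=np.array(T);c=T.mean(0);print('c',c)
print('len',np.linalg.norm(T[0]-T[1]),np.linalg.norm(T[2]-T[3]),np.linalg.norm(T[0]-T[3]),np.linalg.norm(T[1]-T[2]))
for i,j in [(1,0),(2,3)]:
  v=T[j]-T[i];print('longdir',np.degrees(np.arctan2(v[1],v[0])))
for i,j in [(3,0),(2,1)]:
  v=T[j]-T[i];print('shortdir',np.degrees(np.arctan2(v[1],v[0])))
H=[onz(d,px(p,(370,145),6),.092) for p in [(172,354),(358,348)]];print('handle',H,(H[0]+H[1])/2,np.linalg.norm(H[0]-H[1]));v=H[0]-H[1];print(np.degrees(np.arctan2(v[1],v[0])))
# unit roof front edge z=.13
U=[onz(d,px(p,(370,145),6),.13) for p in [(88,174),(442,163)]];print('unit front',U);v=U[0]-U[1];print(np.degrees(np.arctan2(v[1],v[0])),np.linalg.norm(v))
U=[onz(d,px(p,(370,145),6),.117) for p in [(98,275),(442,260)]];print('drawer front',U)
L=[onz(d,px(p,(110,130),5),.225) for p in [(472,145),(472,300)]];print('lip floor',L)
L=[onz(d,px(p,(110,130),5),.253) for p in [(473,131),(473,299)]];print('lip cheektop',L, np.linalg.norm(L[0]-L[1]));v=L[0]-L[1];print(np.degrees(np.arctan2(v[1],v[0])))
L=[onz(d,px(p,(110,130),5),.253) for p in [(250,131),(473,131)]]
s=get_state();print(R.from_quat(s['eef_rot']).as_matrix())
E
```

```text
[[ 0.6121  0.0506  0.13  ]
 [ 0.6268 -0.1259  0.13  ]
 [ 0.5014 -0.1329  0.13  ]
 [ 0.4905  0.0432  0.13  ]]
c [ 0.55767811 -0.04125931  0.13      ]
len 0.1771429012601494 0.17635731138990363 0.12180643073975563 0.12559545289111831
longdir 94.74784896409103
longdir 93.52301961392361
shortdir 3.5021899415093967
shortdir 3.1628995458244065
handle [array([ 0.47472192, -0.31189146,  0.092     ]), array([ 0.48069994, -0.42264016,  0.092     ])] [ 0.47771093 -0.36726581  0.092     ] 0.11090992283036616
93.08972753106508
unit front [array([ 0.57470971, -0.25591651,  0.13      ]), array([ 0.58573489, -0.46349923,  0.13      ])]
93.04024938423656 0.20787529932306784
drawer front [array([ 0.51705394, -0.26372655,  0.117     ]), array([ 0.53033855, -0.4660859 ,  0.117     ])]
lip floor [array([0.59142209, 0.35420333, 0.225     ]), array([0.48777917, 0.34767675, 0.225     ])]
lip cheektop [array([0.59368783, 0.3461529 , 0.253     ]), array([0.48364744, 0.33923177, 0.253     ])] 0.11025782440783584
3.5989504463364845
[[ 9.66442950e-01  2.56881339e-01  5.42897603e-05]
 [ 2.56881344e-01 -9.66442943e-01 -1.14851671e-04]
 [ 2.29647047e-05  1.24943614e-04 -9.99999992e-01]]
```

```bash
cat >> h.py <<'E'
def plan(pos,yaw=None,n=5,s=None):
    """rows (for reading only): tool-frame steps to go to pos with tool x at yaw deg, tool down"""
    s=s or get_state();M=R.from_quat(s['eef_rot']);p=np.array(s['tool_pos'])
    y=np.radians(yaw) if yaw is not None else np.arctan2(M.as_matrix()[1,0],M.as_matrix()[0,0])
    T=R.from_matrix(np.c_[[np.cos(y),np.sin(y),0],[np.sin(y),-np.cos(y),0],[0,0,-1]])
    w=(M.inv()*T).as_rotvec();dp=(np.array(pos)-p)/n
    print('clock',round(s['clock'],2),'tcp',np.round(p,4),'f',np.round(s['contact_force'],2),'op',round(s['opening'],3),'rotvec total',np.round(np.degrees(w),2))
    for i in range(n):
        Mi=M*R.from_rotvec(w*i/n)
        print(np.round(1e3*Mi.inv().apply(dp),1).tolist(),np.round(np.degrees(w)/n,2).tolist())
E
python3 - <<'E'
from h import *
plan([.415,-.366,.2],93.2,12)
d=load('top0')
for p in [(465,185),(470,265),(505,190)]: print(onz(d,p,.1))
E
```

```text
clock 1.95 tcp [ 0.1606 -0.6041  0.2082] f [ 0.28  0.66 -0.07] op 0.999 rotvec total [ 1.000e-02  0.000e+00 -7.831e+01]
[25.6, -13.7, 0.7] [0.0, 0.0, -6.53]
[27.0, -10.7, 0.7] [0.0, 0.0, -6.53]
[28.0, -7.6, 0.7] [0.0, 0.0, -6.53]
[28.7, -4.4, 0.7] [0.0, 0.0, -6.53]
[29.0, -1.1, 0.7] [0.0, 0.0, -6.53]
[28.9, 2.2, 0.7] [0.0, 0.0, -6.53]
[28.5, 5.5, 0.7] [0.0, 0.0, -6.53]
[27.7, 8.7, 0.7] [0.0, 0.0, -6.53]
[26.5, 11.8, 0.7] [0.0, 0.0, -6.53]
[25.0, 14.7, 0.7] [0.0, 0.0, -6.53]
[23.2, 17.5, 0.7] [0.0, 0.0, -6.53]
[21.0, 20.0, 0.7] [0.0, 0.0, -6.53]
[ 0.545807   -0.54956881  0.1       ]
[ 0.26355655 -0.55691613  0.1       ]
[ 0.53068726 -0.69164034  0.1       ]
```

```bash
python3 -m creep '[26,-14,0,0,0,-6.5,27,-11,0,0,0,-6.5,28,-8,0,0,0,-6.5,29,-4,0,0,0,-6.5,29,-1,0,0,0,-6.5]' 0 40
python3 -m creep '[29,2,0,0,0,-6.5,28,6,0,0,0,-6.5,28,9,0,0,0,-6.5,27,12,0,0,0,-6.5,25,15,0,0,0,-6.5]'
python3 -c "
from h import *
plan([.415,-.366,.15],93.2,4)"
```

```text
clock: 2.37
tool_pos: [0.2617, -0.5075, 0.2072]
eef_rot: [0.914, 0.405, -0.004, 0.002]
contact_force: [0.6, -0.1, 0.1]
opening: 0.647
clock: 2.78
tool_pos: [0.3715, -0.4025, 0.2068]
eef_rot: [0.756, 0.655, -0.005, 0.002]
contact_force: [1.1, 0.3, -0.5]
opening: 0.268
clock 2.78 tcp [ 0.3715 -0.4025  0.2068] f [ 1.14  0.34 -0.48] op 0.268 rotvec total [ -0.25   0.55 -11.36]
[10.7, 9.5, 14.1] [-0.06, 0.14, -2.84]
[10.2, 10.0, 14.1] [-0.06, 0.14, -2.84]
[9.7, 10.5, 14.1] [-0.06, 0.14, -2.84]
[9.1, 10.9, 14.2] [-0.06, 0.14, -2.84]
```

```bash
python3 -m creep '[11,9,20,0,0,-4,10,10,20,0,0,-4,9,10,20,0,0,-3,5,8,20,0,0.5,0,0,0,20,0,0,0]'
python3 -c "
from h import *
plan([.425,-.366,.083],93.2,2)
snap('wrist','w1');snap('scene','s1')"
```

```text
clock: 3.2
tool_pos: [0.4242, -0.3635, 0.1091]
eef_rot: [0.679, 0.734, 0.002, 0.006]
contact_force: [-0.7, 0.2, -0.0]
opening: 0.007
clock 3.2 tcp [ 0.4242 -0.3635  0.1091] f [-0.7   0.19 -0.01] op 0.007 rotvec total [0.69 0.33 1.21]
[-1.2, 0.1, 13.1] [0.34, 0.16, 0.6]
[-1.2, 0.2, 13.1] [0.34, 0.16, 0.6]
```

View pics/w1.png

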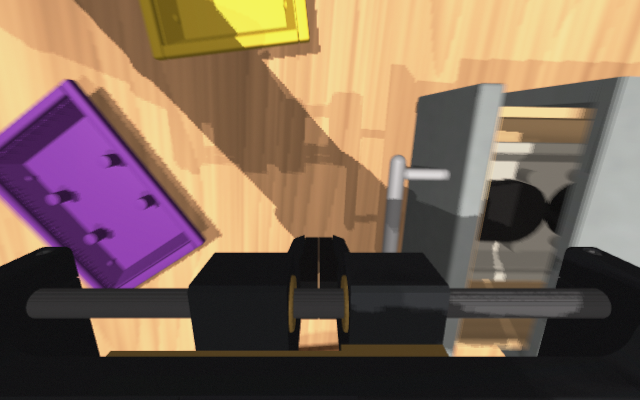

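The wrist view shows the closed fingers (col ~318) standing left of, i.e. in front of, the drawer's bar handle (col ~392, rows 160-250). Nothing is in the way of lowering.

```bash
python3 -m creep '[-1,0,13,0.3,0.2,0.6,-1,0,13,0.3,0.2,0.6,0,4,0,0,0,0,0,5,0,0,0,0]'
python3 -m creep '[0,6,0,0,0,0,0,6,0,0,0,0,0,6,0,0,0,0,0,6,0,0,0,0]'
```

```text
clock: 3.63
tool_pos: [0.4284, -0.3677, 0.0824]
eef_rot: [0.689, 0.724, -0.002, -0.003]
contact_force: [-0.4, -0.7, 0.7]
opening: 0.007
clock: 3.97
tool_pos: [0.4562, -0.3681, 0.0854]
eef_rot: [0.69, 0.724, -0.002, -0.001]
contact_force: [0.2, 0.9, 0.5]
opening: 0.007
```

```bash
python3 -m creep '[0,6,1,0,0,0,0,6,1,0,0,0,0,6,1,0,0,0,0,6,0,0,0,0]'
python3 -m creep '[0,6,0,0,0,0,0,6,0,0,0,0,0,5,0,0,0,0,0,5,0,0,0,0]'
python3 -c "
from h import *
plan([.5,-.366,.083],93.2,2)
snap('wrist','w2');snap('top','t2')"
```

```text
clock: 4.3
tool_pos: [0.4841, -0.3666, 0.0832]
eef_rot: [0.69, 0.724, -0.001, 0.001]
contact_force: [1.1, -0.2, 0.3]
opening: 0.004
clock: 4.63
tool_pos: [0.5077, -0.3651, 0.0828]
eef_rot: [0.69, 0.724, -0.002, -0.0]
contact_force: [-1.0, 0.2, 2.7]
opening: 0.007
clock 4.63 tcp [ 0.5077 -0.3651  0.0828] f [-1.02  0.24  2.73] op 0.007 rotvec total [-0.2   0.11 -0.39]
[-0.3, -3.9, -0.1] [-0.1, 0.06, -0.19]
[-0.2, -3.9, -0.1] [-0.1, 0.06, -0.19]
```

View pics/w2.png

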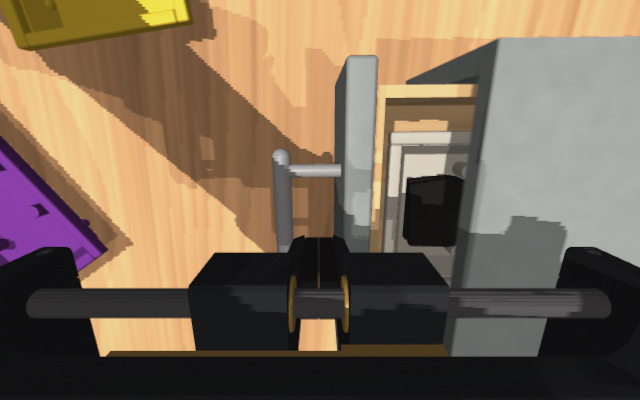

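View pics/t2.png

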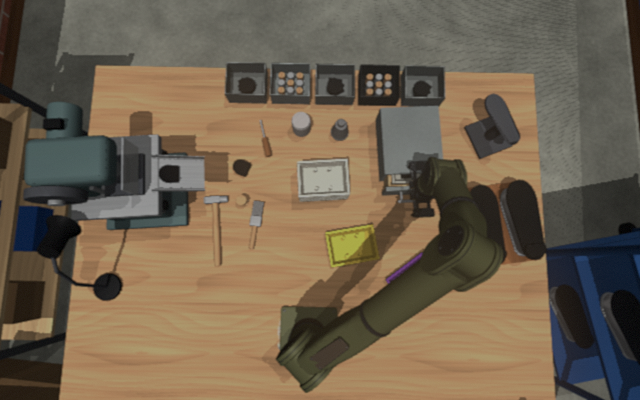

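```bash
python3 - <<'E'
from h import *
for f in ['w1','w2']:
    d=load(f)
    print(f,proj(d,[.5077,-.3651,.0828]))
d=load('w1');print(onz(d,(397,160),.092),onz(d,(391,240),.092))
d=load('w2');print(onz(d,(281,158),.092),onz(d,(283,240),.092),onz(d,(338,75),.117))
d=load('w2');print('unit front',onz(d,(498,40),.13))
E
```

```text
w1 [425.38212738 226.68277373]
w2 [318.20219255 230.35110044]
[ 0.47492691 -0.31466729  0.092     ] [ 0.47978334 -0.37419518  0.092     ]
[ 0.4832943  -0.31663926  0.092     ] [ 0.48524277 -0.36920775  0.092     ] [ 0.51250886 -0.27344767  0.117     ]
unit front [ 0.57620969 -0.25896149  0.13      ]
```

```bash
python3 - <<'E'
from h import *
snap('scene','s2')
c=load('w2')['c'][:,:,::-1]
cv2.imwrite('pics/cr2.png',cv2.resize(c[130:270,240:400],None,fx=5,fy=4.2,interpolation=cv2.INTER_CUBIC)[:590])
s=load('s2')['c'][:,:,::-1]
cv2.imwrite('pics/cr3.png',cv2.resize(s[90:280,120:340],None,fx=3.5,fy=3,interpolation=cv2.INTER_CUBIC))
E
```

```text
(no output)
```

View pics/cr2.png

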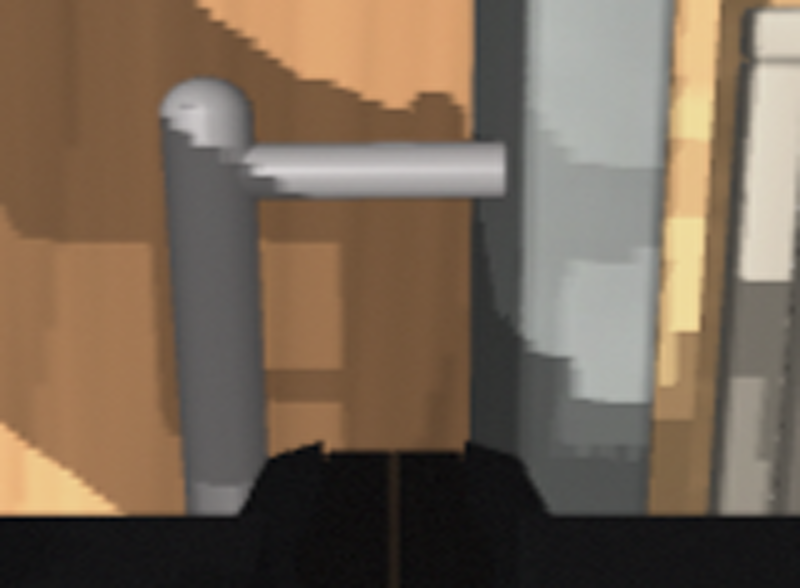

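View pics/cr3.png

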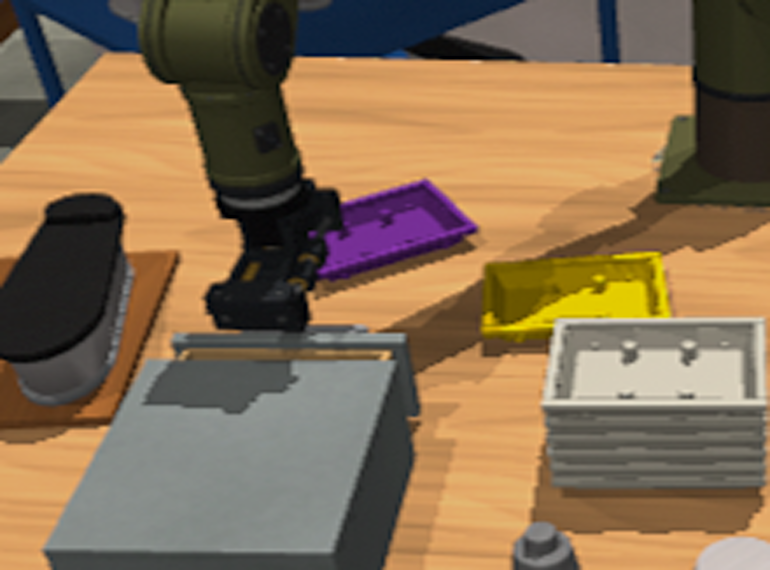

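The crop shows the tapered fingertips have slipped over the bar and now stand between the bar (col ~284) and the drawer front (col ~338), which has moved in only about 6 mm. Pushing the front itself from here works just as well, so I'll carry on.

```bash
python3 -m creep '[0,6,0,0,0,0,0,6,0,0,0,0,0,6,0,0,0,0,0,6,0,0,0,0]'
python3 -m creep '[0,6,0,0,0,0,0,6,0,0,0,0,0,6,0,0,0,0]'
python3 -c "
from h import *
plan([.5,-.366,.083],93.2,1)
snap('wrist','w3')"
```

```text
clock: 5.12
tool_pos: [0.5298, -0.3644, 0.0821]
eef_rot: [0.69, 0.724, -0.003, -0.002]
contact_force: [-0.6, -0.2, 1.4]
opening: 0.005
clock: 5.37
tool_pos: [0.5498, -0.3633, 0.0819]
eef_rot: [0.69, 0.724, -0.003, -0.002]
contact_force: [-1.5, 0.0, 0.1]
opening: 0.005
clock 5.37 tcp [ 0.5498 -0.3633  0.0819] f [-1.55  0.03  0.09] op 0.005 rotvec total [-0.47  0.07 -0.47]
[-0.3, -49.9, -0.7] [-0.47, 0.07, -0.47]
```

View pics/w3.png

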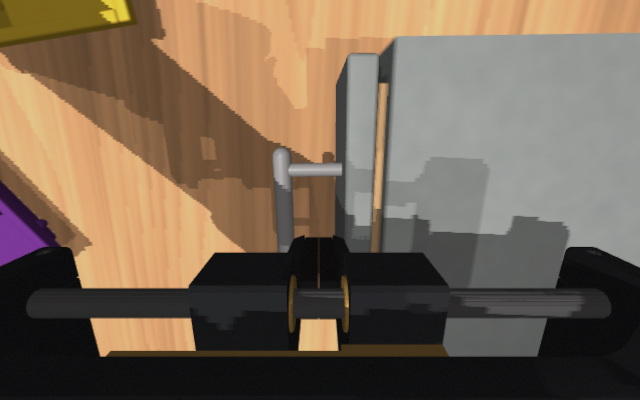

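Drawer follows. Only a thin gap (cols 378–388, about 8 mm) is left. I'll close it gently.

```bash
python3 -m creep '[0,4,0,0,0,0,0,4,0,0,0,0,0,3,0,0,0,0]'
python3 -m creep '[0,3,0,0,0,0,0,3,0,0,0,0,0,3,0,0,0,0]'
python3 -c "
from h import *
plan([.5,-.366,.083],93.2,1)
snap('wrist','w4')"
```

```text
clock: 5.67
tool_pos: [0.5518, -0.3632, 0.0813]
eef_rot: [0.69, 0.723, -0.011, -0.01]
contact_force: [-6.4, 1.5, 5.3]
opening: 0.004
clock: 5.92
tool_pos: [0.551, -0.3634, 0.0812]
eef_rot: [0.691, 0.722, -0.018, -0.018]
contact_force: [-7.5, 1.4, 7.1]
opening: 0.007
clock 5.92 tcp [ 0.551  -0.3634  0.0812] f [-7.46  1.36  7.1 ] op 0.007 rotvec total [-2.93 -0.08 -0.66]
[-0.3, -51.1, 0.8] [-2.93, -0.08, -0.66]
```

View pics/w4.png

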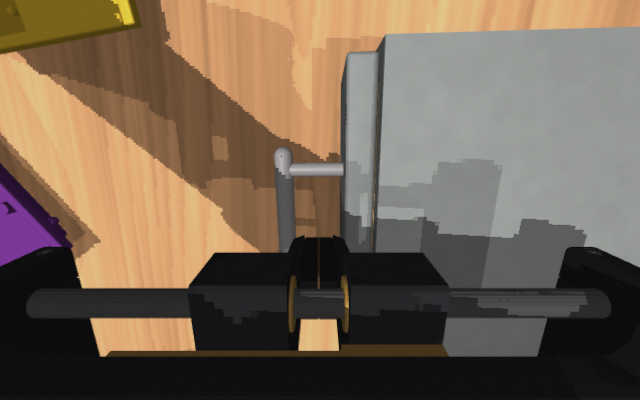

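```bash

python3 -m creep '[0,6,0,-0.8,0,0,0,6,0,-0.8,0,0,0,6,0,-0.8,0,0]'
python3 - <<'E'
from h import *
s=get_state();print(s['tool_pos'],s['contact_force'])
snap('wrist','w5')
c=load('w5')['c'][:,:,::-1]
cv2.imwrite('pics/cr5.png',cv2.resize(c[30:260,270:430],None,fx=4,fy=2.6,interpolation=cv2.INTER_CUBIC))
for f,h,u in [('w4',(284,158),(384,40))]:
    d=load(f);print(onz(d,h,.092),onz(d,u,.13),onz(d,(346,56),.117),onz(d,(378,54),.117))
E
```

```text
clock: 6.22
tool_pos: [0.5513, -0.3634, 0.0808]
eef_rot: [0.692, 0.721, -0.015, -0.017]
contact_force: [-13.6, 2.0, 11.6]
opening: 0.01
[ 0.5513113  -0.36342877  0.08079743] [-13.56563127   1.95105055  11.60523037]
[ 0.52912844 -0.31468632  0.092     ] [ 0.57533677 -0.26033932  0.13      ] [ 0.56094162 -0.26405706  0.117     ] [ 0.5751538  -0.26275585  0.117     ]
```

View pics/cr5.png

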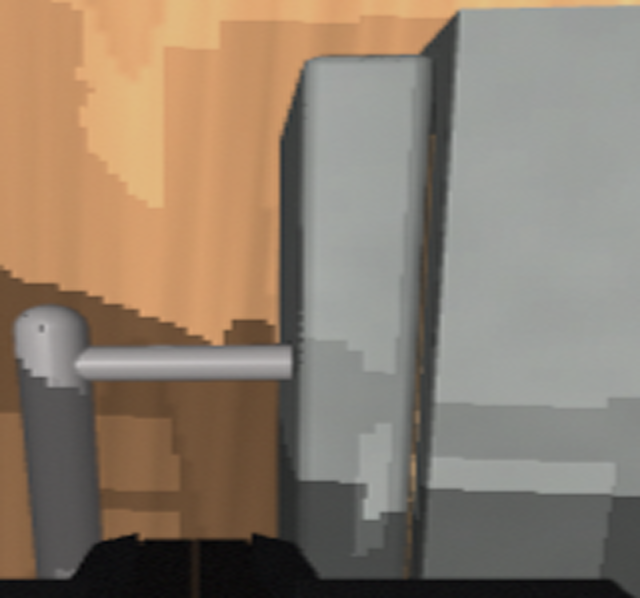

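The drawer front's back edge (x≈0.575) meets the unit's front (0.575), and 13 N gives no further travel, so the drawer is shut. I'll back off slightly, straighten up and lift out.

```bash

python3 -m creep '[0,-2,0,-2,0,0,0,0,-5,0,0,0,0,0,-15,0,0,0,0,0,-30,0,0,0,0,0,-35,0,0,0]'
python3 - <<'E'
from h import *
snap('wrist','w6');snap('top','t6')
plan([.52,-.3,.22],93.5,2)
c=load('t6')['c'][:,:,::-1]
cv2.imwrite('pics/cr6.png',cv2.resize(c[90:220,280:470],None,fx=4,fy=4,interpolation=cv2.INTER_CUBIC))
E
```

```text
clock: 6.68
tool_pos: [0.5452, -0.3625, 0.1616]
eef_rot: [0.692, 0.721, -0.006, -0.013]
contact_force: [0.6, -1.8, -0.4]
opening: 0.005
clock 6.78 tcp [ 0.5506 -0.3642  0.1679] f [ 0.27 -0.29  0.29] op 0.002 rotvec total [-0.7  -0.21 -1.18]
[32.8, -14.3, -25.8] [-0.35, -0.11, -0.59]
[32.9, -13.8, -25.9] [-0.35, -0.11, -0.59]
```

View pics/w6.png

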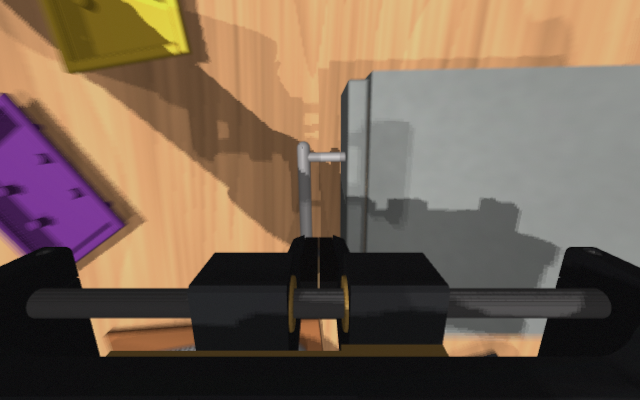

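View pics/cr6.png

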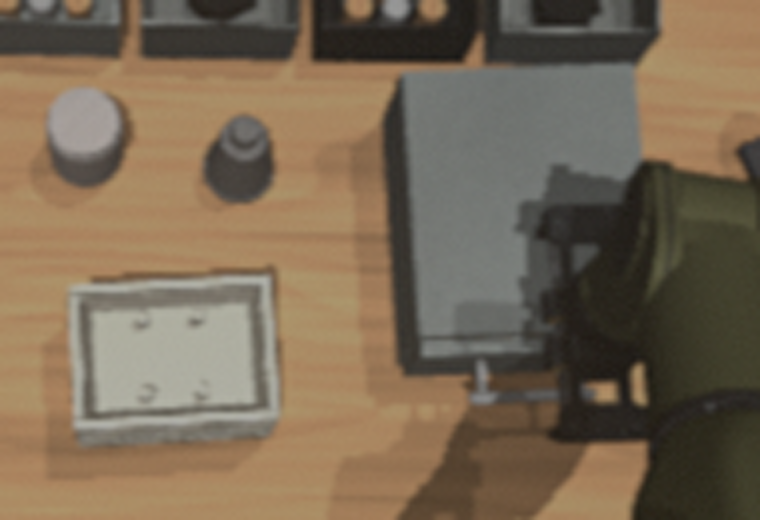

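```bash

python3 -m creep '[0,0,-20,-0.5,0,-1,20,-5,-12,0,0,0,35,-6,0,0,0,0,36,-6,0,0,0,0,36,-6,0,0,0,0]' 40
python3 -m creep '[36,-6,0,0,0,0,36,-6,0,0,0,0,30,-4,0,0,0,0]'
python3 - <<'E'
from h import *
plan([.5015,-.111,.2],93.6,1)
snap('wrist','w7')
E
```

```text
clock: 7.2
tool_pos: [0.5263, -0.2456, 0.2024]
eef_rot: [0.692, 0.722, 0.002, 0.004]
contact_force: [0.4, 0.6, -1.2]
opening: 0.357
clock: 7.45
tool_pos: [0.5069, -0.1383, 0.2025]
eef_rot: [0.692, 0.722, 0.004, 0.005]
contact_force: [0.7, 0.1, 0.7]
opening: 0.454
clock 7.45 tcp [ 0.5069 -0.1383  0.2025] f [0.68 0.11 0.72] op 0.454 rotvec total [ 0.69  0.15 -1.1 ]
[27.5, -4.2, 2.3] [0.69, 0.15, -1.1]
```

View pics/w7.png

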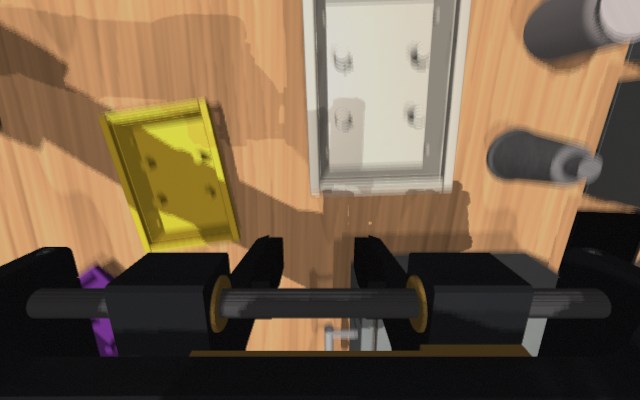

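The wrist view shows the white-grey tray on top of the stack (rim corners near (313,193) and (452,190)). The yellow tray at (175,175) and the purple one at (95,300) are look-alikes on the bench and not meant. Next an enlarged crop to confirm.

```bash

python3 - <<'E'
from h import *
snap('wrist','w8')
c=load('w8')['c'][:,:,::-1]
cv2.imwrite('pics/cr8.png',cv2.resize(c[0:215,280:490],None,fx=3.7,fy=2.75,interpolation=cv2.INTER_CUBIC))
s=get_state();print(s['tool_pos'])
E
```

```text
[ 0.5073854  -0.13400945  0.20298536]
```

View pics/cr8.png

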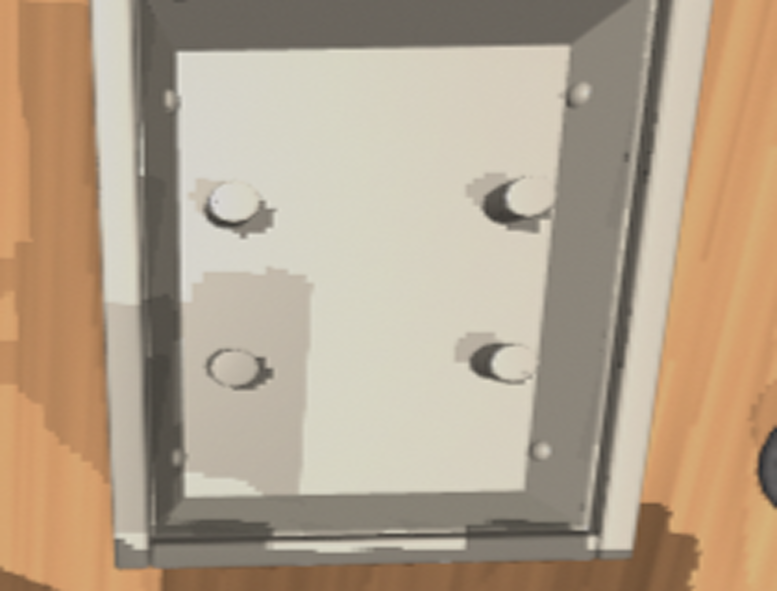

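```bash

python3 - <<'E'
from h import *
d=load('w8')
def px(p): return [(p[0]+.5)/3.7-.5+280,(p[1]+.5)/2.75-.5]
P={k:onz(d,px(p),.13) for k,p in dict(nl=(117,567),nr=(632,556),l0=(93,2),r0=(711,2)).items()}
for k,v in P.items(): print(k,np.round(v,4))
print(np.linalg.norm(P['nl']-P['nr']))
for a,b in [('nl','nr'),('nl','l0'),('nr','r0')]:
    v=P[b]-P[a];print(a,b,np.degrees(np.arctan2(v[1],v[0])))
L=[onz(d,px(p),.12) for p in [(234,200),(235,367),(512,362),(527,196)]];print(np.round(L,4),np.mean(L,0))
t=load('top0')
for k in P: print(k,proj(t,P[k]))
E
```

```text
nl [ 0.5011 -0.1354  0.13  ]
nr [ 0.6298 -0.1251  0.13  ]
l0 [0.4885 0.0282 0.13  ]
r0 [0.6168 0.0356 0.13  ]
0.12905403840188345
nl nr 4.572809255648874
nl l0 94.39971152145611
nr r0 94.62885158074579
[[ 0.5224 -0.0191  0.12  ]
 [ 0.5265 -0.0689  0.12  ]
 [ 0.5936 -0.0638  0.12  ]
 [ 0.5895 -0.0142  0.12  ]] [ 0.55802462 -0.0415025   0.12      ]
nl [349.80501018 193.49603412]
nr [347.18713886 157.58355938]
l0 [302.85179828 196.06681169]
r0 [301.6902802 160.2201234]
```

```bash

python3 - <<'E'
from h import *
plan([.5029,-.1115,.145],94.5,3)
E
```

```text
clock 7.55 tcp [ 0.5074 -0.134   0.203 ] f [ 0.16 -0.68  0.04] op 0.455 rotvec total [ 0.72  0.01 -1.49]
[7.6, -1.3, 19.3] [0.24, 0.0, -0.5]
[7.6, -1.2, 19.3] [0.24, 0.0, -0.5]
[7.6, -1.0, 19.3] [0.24, 0.0, -0.5]
```

```bash

python3 -m creep '[7.6,-1.2,19,0.2,0,-0.5,7.6,-1.2,19,0.2,0,-0.5,7.6,-1,19,0.2,0,-0.5,0,0,0,0,0,0]' 36
python3 - <<'E'
from h import *
plan([.5029,-.1115,.119],94.5,2)
snap('wrist','w9')
E
```

```text
clock: 7.88
tool_pos: [0.5086, -0.1105, 0.1458]
eef_rot: [0.677, 0.736, 0.003, 0.004]
contact_force: [-1.1, -0.4, 0.3]
opening: 0.408
clock 7.88 tcp [ 0.5086 -0.1105  0.1458] f [-1.12 -0.38  0.34] op 0.408 rotvec total [0.57 0.13 0.23]
[-0.2, -3.0, 13.4] [0.28, 0.07, 0.11]
[-0.2, -3.0, 13.4] [0.28, 0.07, 0.11]
```

View pics/w9.png

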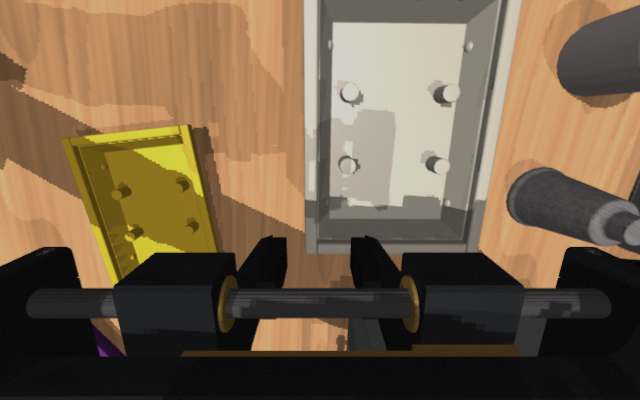

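```bash

python3 - <<'E'
from h import *
d=load('w9')
s=np.array([.997,.0785,0]);u=np.array([-.0785,.997,0]);c=np.array([.558,-.0415,.13])
print(proj(d,c-.065*s-.09*u),proj(d,c-.0605*s-.066*u),proj(d,c+.065*s-.09*u))
print(np.linalg.inv(d['E'])[:3,3], d['E'][2,:3])
plan([.5029,-.1115,.119],94.5,2)
E
```

```text
[304.08383673 253.6210471 ] [309.96059126 223.59457857] [476.35587999 253.55054407]
[ 0.50101581 -0.03952009  0.32261133] [ 0.03245917 -0.27877457 -0.95980787]
clock 7.93 tcp [ 0.5097 -0.1116  0.1471] f [0.48 0.24 0.03] op 0.411 rotvec total [0.69 0.2  0.15]
[0.4, -3.5, 14.0] [0.34, 0.1, 0.07]
[0.4, -3.5, 14.0] [0.34, 0.1, 0.07]
```

```bash

python3 -m creep '[0,-6.5,2,0.6,0.1,0,0,-2,6,0,0,0,0,0,8,0,0,0]'
python3 - <<'E'
from h import *
plan([.5029,-.1115,.119],94.5,2)
E
```

```text
clock: 8.18
tool_pos: [0.5042, -0.115, 0.133]
eef_rot: [0.679, 0.734, 0.001, 0.004]
contact_force: [-0.4, 0.2, -0.5]
opening: 0.409
clock 8.18 tcp [ 0.5042 -0.115   0.133 ] f [-0.43  0.22 -0.45] op 0.409 rotvec total [ 0.4   0.22 -0.06]
[1.8, -0.6, 7.0] [0.2, 0.11, -0.03]
[1.8, -0.5, 7.0] [0.2, 0.11, -0.03]
```

```bash

python3 -m creep '[1.8,-0.6,7,0.2,0.1,0,1.8,-0.8,7,0.2,0,0,0,0,0,0,0,0]'
python3 - <<'E'
from h import *
plan([.5029,-.1115,.119],94.5,1)
snap('wrist','w10')
plan([.5029,-.1115,.119],94.5,1)
E
```

```text
clock: 8.43
tool_pos: [0.5023, -0.1134, 0.1173]
eef_rot: [0.68, 0.733, -0.001, 0.001]
contact_force: [-0.4, -0.5, 0.6]
opening: 0.408
clock 8.43 tcp [ 0.5023 -0.1134  0.1173] f [-0.39 -0.48  0.6 ] op 0.408 rotvec total [-0.03  0.17 -0.26]
[1.8, 0.7, -1.7] [-0.03, 0.17, -0.26]
clock 8.48 tcp [ 0.5026 -0.1135  0.1177] f [ 0.84 -0.64 -0.36] op 0.411 rotvec total [ 0.    0.19 -0.26]
[2.0, 0.5, -1.3] [0.0, 0.19, -0.26]
```

View pics/w10.png

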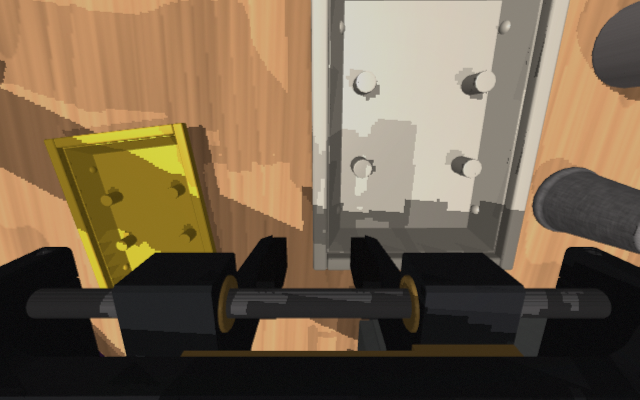

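```bash

python3 -m creep '[2,0.4,-1,0,0.2,0,0,0,0,0,0,0,0,0,0,0,0,0,0,0,0,0,0,0,0,0,0,0,0,0]' 0 6
python3 -c "
from h import *
plan([.5029,-.1115,.119],94.5,1)"
```

```text
clock: 8.9
tool_pos: [0.5037, -0.1112, 0.1195]
eef_rot: [0.68, 0.733, 0.001, 0.0]
contact_force: [0.7, 0.4, -0.6]
opening: 0.054
clock 8.9 tcp [ 0.5037 -0.1112  0.1195] f [ 0.69  0.37 -0.55] op 0.054 rotvec total [ 0.09 -0.02 -0.25]
[-0.3, -0.8, 0.5] [0.09, -0.02, -0.25]
```

```bash

python3 - <<'E'
from h import *
snap('wrist','w11')
s=get_state();print(s['opening'],s['contact_force'],s['tool_pos'])
c=load('w11')['c'][:,:,::-1]
cv2.imwrite('pics/cr11.png',cv2.resize(c[180:330,220:440],None,fx=3.6,fy=3.6,interpolation=cv2.INTER_CUBIC))
E
```

```text
0.011344380198874527 [ 0.35133718  0.3907609  -0.2749462 ] [ 0.50369174 -0.11115372  0.11951539]
```

View pics/cr11.png

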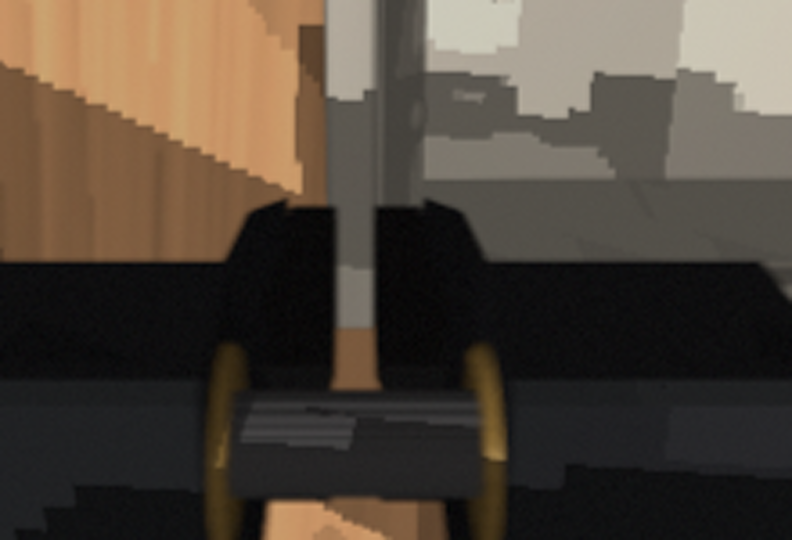

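```bash

python3 - <<'E'
from h import *
snap('wrist','w12')
d=load('w12');s=get_state();p=s['tool_pos'];M=R.from_quat(s['eef_rot']).as_matrix()
print(s['opening'],p)
for h in [0,5,10,15,19,25,30,40]:
    print(h,[np.round(proj(d,p+M@(np.array([x,0,-h])/1e3))).tolist() for x in (-9,0,9,11)])
c=d['c'][:,:,::-1]
cv2.imwrite('pics/cr12.png',cv2.resize(c[180:330,220:440],None,fx=3.6,fy=3.6,interpolation=cv2.INTER_CUBIC))
E
```

```text
0.006160005915176564 [ 0.50361854 -0.11118651  0.11945982]
0 [[318.0, 243.0], [318.0, 230.0], [318.0, 218.0], [318.0, 215.0]]
5 [[318.0, 246.0], [318.0, 233.0], [318.0, 220.0], [318.0, 217.0]]
10 [[318.0, 249.0], [318.0, 236.0], [318.0, 223.0], [318.0, 220.0]]
15 [[318.0, 253.0], [318.0, 239.0], [318.0, 226.0], [318.0, 223.0]]
19 [[318.0, 256.0], [318.0, 242.0], [318.0, 228.0], [318.0, 225.0]]
25 [[318.0, 260.0], [318.0, 246.0], [318.0, 232.0], [318.0, 229.0]]
30 [[318.0, 264.0], [318.0, 250.0], [318.0, 235.0], [318.0, 232.0]]
40 [[318.0, 273.0], [318.0, 258.0], [318.0, 243.0], [318.0, 239.0]]
```

View pics/cr12.png

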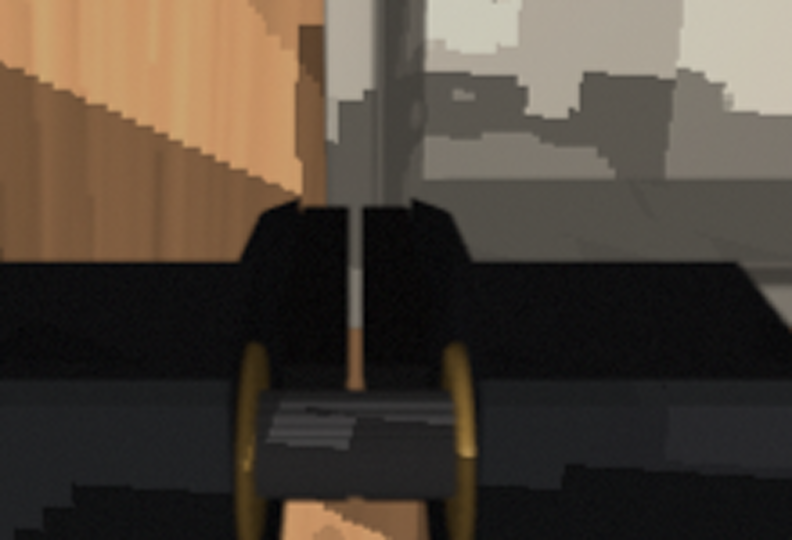

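The closed fingers (gap at col ~318) ended above the rim without gripping it. The tips evidently end about 12 mm short of the TCP, which also explains how they slid over the bar. I'll reopen and go deeper.

```bash

python3 -m creep '[0,0,-1,0,0,0,0,-0.5,0,0,0,-0.2,0,0,0,0,0,0,0,0,0,0,0,0,0,0,5,0,0,0]' 36
python3 -m creep '[0,0,5,0,0,0,0,0,0,0,0,0]'
python3 -c "
from h import *
snap('wrist','w13')
plan([.5029,-.1115,.109],94.5,1)"
```

```text
clock: 9.42
tool_pos: [0.5038, -0.1114, 0.1163]
eef_rot: [0.679, 0.734, 0.001, 0.001]
contact_force: [0.4, 0.2, -0.1]
opening: 0.359
clock: 9.58
tool_pos: [0.5033, -0.1114, 0.11]
eef_rot: [0.679, 0.734, 0.001, 0.001]
contact_force: [-0.2, -0.6, -0.0]
opening: 0.413
clock 9.63 tcp [ 0.5034 -0.1114  0.1103] f [-0.07 -0.49  0.06] op 0.411 rotvec total [ 0.15  0.   -0.04]
[-0.0, -0.5, 1.3] [0.15, 0.0, -0.04]
```

View pics/w13.png

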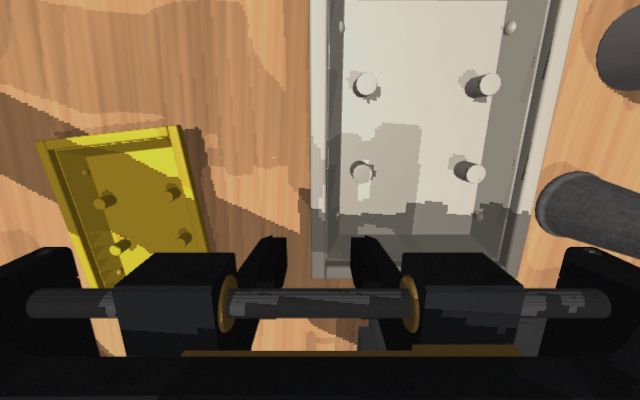

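```bash

python3 -m creep '[0,-0.5,3,0,0,0,0,0,0,0,0,0,0,0,0,0,0,0,0,0,0,0,0,0,0,0,0,0,0,0]' 0 5
python3 -m creep '[0,0,0,0,0,0,0,0,0,0,0,0]'
python3 -c "
from h import *
plan([.5029,-.1115,.109],94.5,1)
snap('wrist','w14')"
```

```text
clock: 10.05
tool_pos: [0.5027, -0.1113, 0.1065]
eef_rot: [0.679, 0.734, 0.001, 0.001]
contact_force: [0.4, -0.5, -0.5]
opening: 0.053
clock: 10.22
tool_pos: [0.5028, -0.1113, 0.1067]
eef_rot: [0.679, 0.734, 0.001, 0.001]
contact_force: [-0.6, -0.6, -0.6]
opening: 0.003
clock 10.22 tcp [ 0.5028 -0.1113  0.1067] f [-0.57 -0.56 -0.61] op 0.003 rotvec total [ 0.12 -0.01 -0.03]
[-0.2, 0.1, -2.3] [0.12, -0.01, -0.03]
```

View pics/w14.png

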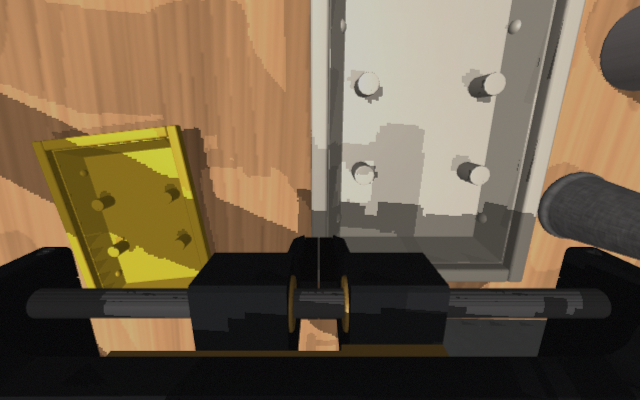

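```bash

python3 - <<'E'
from h import *
d=load('w13');c=d['c'][:,:,::-1]
cv2.imwrite('pics/cr13.png',cv2.resize(c[220:300,240:400],None,fx=5,fy=5,interpolation=cv2.INTER_CUBIC))
print(d['K'][0,0])
p=np.array([.5034,-.1114,.1103]);M=R.from_matrix(np.c_[[np.cos(1.6493),np.sin(1.6493),0],[np.sin(1.6493),-np.cos(1.6493),0],[0,0,-1]]).as_matrix()
for h in [0,10,20,25,30,35,40]:
    print(h,[np.round(proj(d,p+M@(np.array([x,y,-h])/1e3)),1).tolist() for x in (0,9) for y in (-18.1,18.1)])
E
```

```text
282.3644413686601
0 [[291.5, 230.5], [345.4, 230.5], [291.1, 217.9], [345.8, 217.8]]
10 [[290.1, 236.4], [346.9, 236.4], [289.7, 223.1], [347.3, 223.1]]
20 [[288.5, 243.0], [348.5, 242.9], [288.1, 229.0], [349.0, 229.0]]
25 [[287.7, 246.5], [349.4, 246.4], [287.2, 232.2], [349.9, 232.2]]
30 [[286.8, 250.3], [350.4, 250.2], [286.3, 235.6], [350.9, 235.5]]
35 [[285.8, 254.3], [351.4, 254.2], [285.3, 239.2], [351.9, 239.1]]
40 [[284.8, 258.5], [352.5, 258.5], [284.3, 243.1], [353.0, 243.0]]
```

View pics/cr13.png

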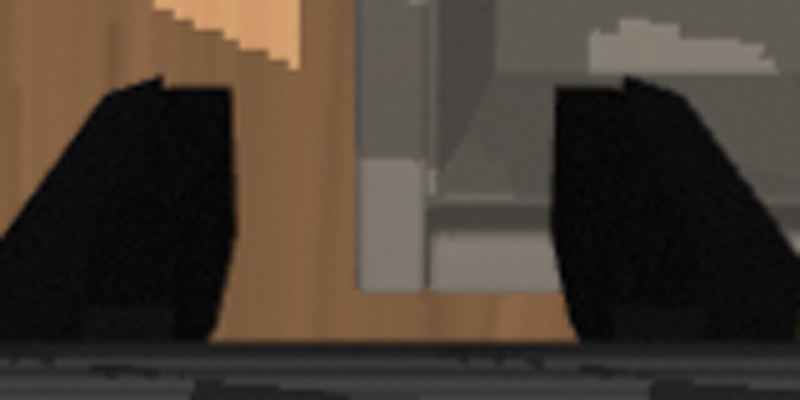

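Measured from the picture: the pad tip edges (cols 286.4/351.2, row 237.6) put the real tips about 30 mm behind the reported TCP. I'll aim for a reported z of about 0.089, which puts the tips about 11 mm below the rim's top.

```bash

python3 -m creep '[0,0,0,0,0,0,0,0,0,0,0,0,0,0,0,0,0,0,0,0,0,0,0,0,0,0,0,0,0,0]' 36
python3 -m creep '[0,0,6,0,0,0,0,0,6,0,0,0,0,0,5,0,0,0,0,0,0,0,0,0]'
python3 -c "
from h import *
snap('wrist','w15')
plan([.5029,-.1115,.089],94.5,1)"
```

```text
clock: 10.68
tool_pos: [0.503, -0.1114, 0.1069]
eef_rot: [0.679, 0.734, 0.001, 0.001]
contact_force: [-1.1, -0.0, -0.5]
opening: 0.357
clock: 11.02
tool_pos: [0.5031, -0.1114, 0.0883]
eef_rot: [0.679, 0.734, 0.001, 0.001]
contact_force: [-0.1, 0.3, 0.5]
opening: 0.407
clock 11.07 tcp [ 0.5032 -0.1114  0.0886] f [-0.44  0.07 -0.33] op 0.404 rotvec total [ 0.18 -0.   -0.04]
[-0.1, -0.3, -0.4] [0.18, -0.0, -0.04]
```

View pics/w15.png

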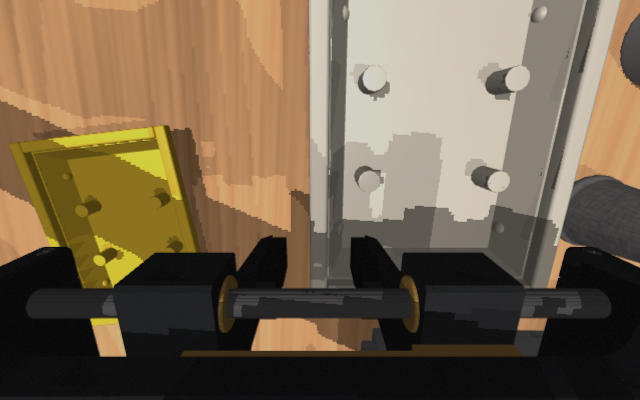

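```bash

python3 -m creep '[0,0,0,0,0,0,0,0,0,0,0,0,0,0,0,0,0,0,0,0,0,0,0,0,0,0,0,0,0,0]' 0 5
python3 -m creep '[0,0,0,0,0,0,0,0,0,0,0,0]'
python3 -c "
from h import *
plan([.5029,-.1115,.089],94.5,1)
snap('wrist','w16')
c=load('w16')['c'][:,:,::-1]
cv2.imwrite('pics/cr16.png',cv2.resize(c[180:330,220:440],None,fx=3.6,fy=3.6,interpolation=cv2.INTER_CUBIC))"
```

```text
clock: 11.48
tool_pos: [0.5038, -0.1112, 0.0885]
eef_rot: [0.679, 0.734, 0.002, 0.001]
contact_force: [0.7, 0.3, -1.4]
opening: 0.135
clock: 11.65
tool_pos: [0.504, -0.1113, 0.0886]
eef_rot: [0.679, 0.734, 0.002, 0.002]
contact_force: [-0.3, 0.7, -1.4]
opening: 0.136
clock 11.65 tcp [ 0.504  -0.1113  0.0886] f [-0.29  0.71 -1.4 ] op 0.136 rotvec total [ 0.26 -0.01 -0.05]
[-0.1, -1.1, -0.4] [0.26, -0.01, -0.05]
```

View pics/cr16.png

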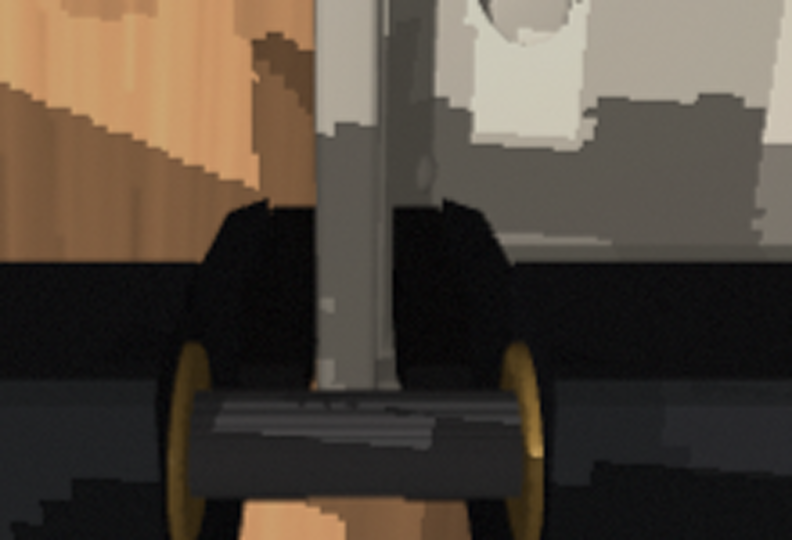

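It stopped at 12 mm, wider than the 9 mm rim. The crop shows a strip (cols 378-393) between rim and inner finger, so the inner tip is resting on the sloping wall below the rim. I'll open and raise about 8 mm.

```bash

python3 -m creep '[0,0,0,0,0,0,0,-0.8,-1,0.2,0,0,0,0,-5,0,0,0,0,0,-2,0,0,0]' 28
python3 -m creep '[0,0,0,0,0,0,0,0,0,0,0,0,0,0,0,0,0,0,0,0,0,0,0,0]' 0 5
python3 -c "
from h import *
plan([.5029,-.1115,.0965],94.5,1)"
```

```text
clock: 12.03
tool_pos: [0.5025, -0.1113, 0.097]
eef_rot: [0.679, 0.734, -0.0, -0.0]
contact_force: [0.0, -0.0, 0.5]
opening: 0.32
clock: 12.37
tool_pos: [0.5029, -0.1114, 0.0981]
eef_rot: [0.679, 0.734, 0.0, 0.0]
contact_force: [0.5, 0.1, -1.1]
opening: 0.097
clock 12.37 tcp [ 0.5029 -0.1114  0.0981] f [ 0.47  0.12 -1.13] op 0.097 rotvec total [ 0.05  0.01 -0.04]
[-0.1, -0.0, 1.6] [0.05, 0.01, -0.04]
```

```bash

python3 -m creep '[0,0,0,0,0,0,0,0,0,0,0,0,0,0,0,0,0,0]' 0 55
python3 -c "
from h import *
plan([.5029,-.1115,.0965],94.5,1)
snap('wrist','w17');snap('scene','s17')
c=load('w17')['c'][:,:,::-1]
cv2.imwrite('pics/cr17.png',cv2.resize(c[180:330,220:440],None,fx=3.6,fy=3.6,interpolation=cv2.INTER_CUBIC))
c=load('s17')['c'][:,:,::-1]
cv2.imwrite('pics/cr17s.png',cv2.resize(c[130:280,220:400],None,fx=4.4,fy=4,interpolation=cv2.INTER_CUBIC))"
```

```text
clock: 12.62
tool_pos: [0.5029, -0.1114, 0.0981]
eef_rot: [0.679, 0.734, 0.0, 0.0]
contact_force: [-0.4, 0.5, 0.3]
opening: 0.061
clock 12.62 tcp [ 0.5029 -0.1114  0.0981] f [-0.43  0.46  0.32] op 0.061 rotvec total [ 0.04  0.01 -0.03]
[-0.1, -0.0, 1.6] [0.04, 0.01, -0.03]
```

View pics/cr17.png

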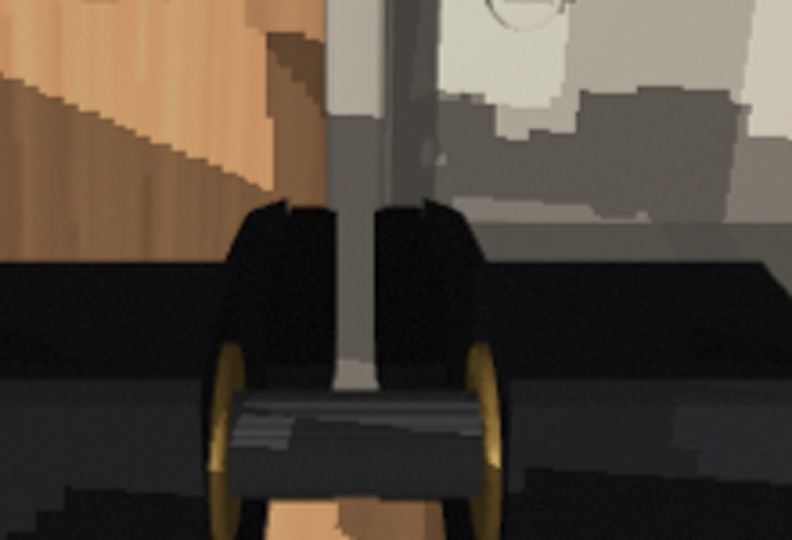

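View pics/cr17s.png

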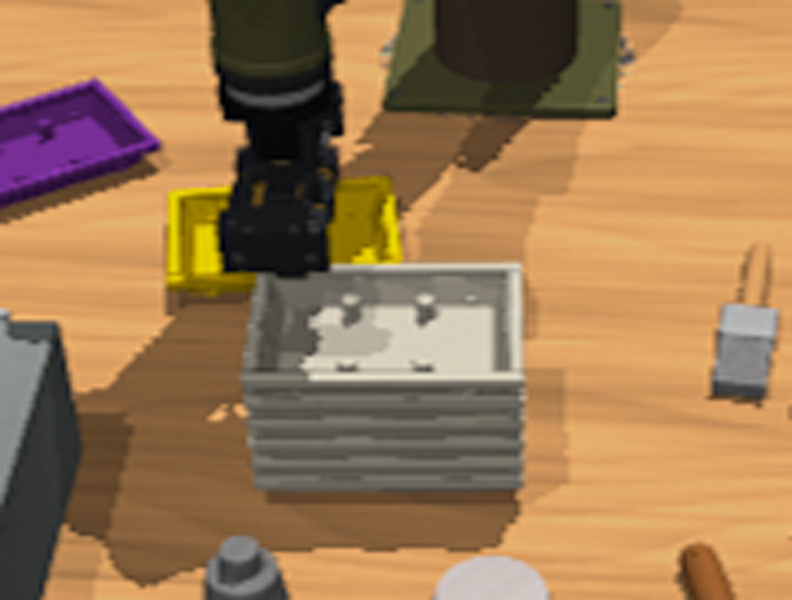

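```bash

python3 -m creep '[0,0,0,0,0,0]'
python3 -m creep '[0,0,0,0,0,0]'
python3 -c "
from h import *
snap('wrist','w18')
c=load('w18')['c'][:,:,::-1]
cv2.imwrite('pics/cr18.png',cv2.resize(c[180:330,220:440],None,fx=3.6,fy=3.6,interpolation=cv2.INTER_CUBIC))"
```

```text
clock: 12.8
tool_pos: [0.5029, -0.1114, 0.0981]
eef_rot: [0.679, 0.734, 0.0, 0.0]
contact_force: [-0.6, 0.5, 0.5]
opening: 0.066
clock: 12.88
tool_pos: [0.5029, -0.1114, 0.0981]
eef_rot: [0.679, 0.734, 0.0, 0.0]
contact_force: [0.3, -0.1, 0.3]
opening: 0.062
```

View pics/cr18.png

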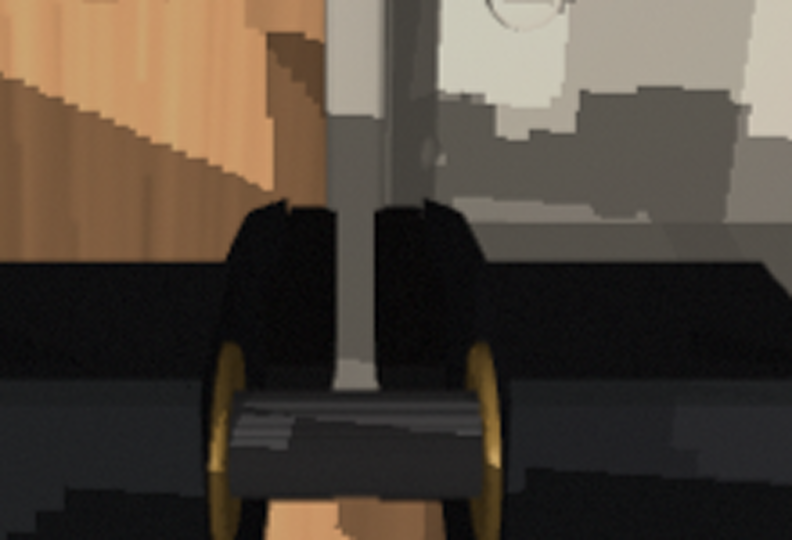

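```bash

python3 -m creep '[0,0,0,0,0,0,0,0,0,0,0,0,0,0,0,0,0,0,-3,0,2,0,0,0]' 28 5
python3 -m creep '[0,0,2.5,0,0,0,0,0,0,0,0,0,0,0,0,0,0,0]'
python3 -c "
from h import *
plan([.5031,-.114,.0935],94.5,1)
snap('wrist','w19')
c=load('w19')['c'][:,:,::-1]
cv2.imwrite('pics/cr19.png',cv2.resize(c[180:330,220:440],None,fx=3.6,fy=3.6,interpolation=cv2.INTER_CUBIC))"
```

```text
clock: 13.27
tool_pos: [0.5033, -0.1137, 0.0961]
eef_rot: [0.679, 0.734, 0.0, 0.0]
contact_force: [-0.5, -0.1, 0.3]
opening: 0.316
clock: 13.52
tool_pos: [0.5029, -0.1148, 0.0927]
eef_rot: [0.679, 0.734, -0.0, 0.0]
contact_force: [0.2, -0.2, 1.0]
opening: 0.318
clock 13.52 tcp [ 0.5029 -0.1148  0.0927] f [ 0.17 -0.21  0.96] op 0.318 rotvec total [-0.    0.01 -0.04]
[0.8, 0.3, -0.8] [-0.0, 0.01, -0.04]
```

View pics/cr19.png

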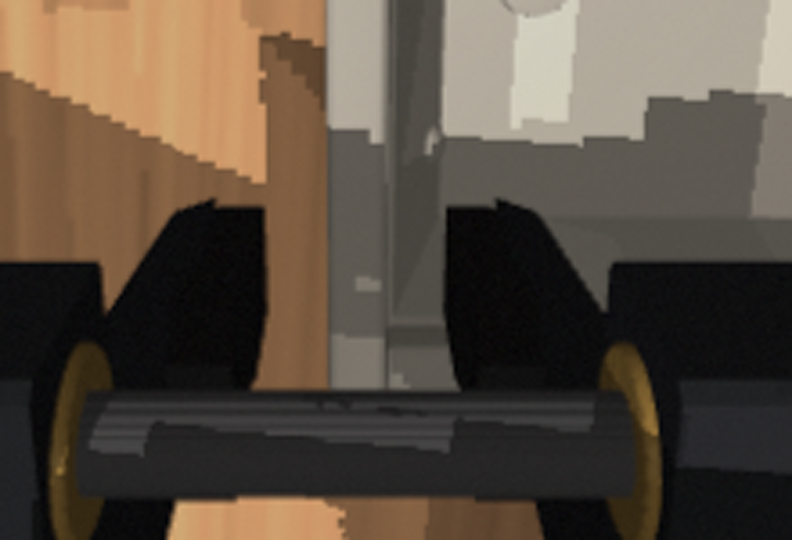

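```bash

python3 -m creep '[0.8,0.2,0,0,0,0,0,0,0,0,0,0,0,0,0,0,0,0,0,0,0,0,0,0,0,0,0,0,0,0]' 0 6
python3 -m creep '[0,0,0,0,0,0]'
python3 -c "
from h import *
snap('wrist','w20')
c=load('w20')['c'][:,:,::-1]
cv2.imwrite('pics/cr20.png',cv2.resize(c[180:330,220:440],None,fx=3.6,fy=3.6,interpolation=cv2.INTER_CUBIC))"
```

```text
clock: 13.98
tool_pos: [0.503, -0.1137, 0.0927]
eef_rot: [0.679, 0.734, -0.0, -0.0]
contact_force: [-0.2, -0.1, 0.5]
opening: 0.102
clock: 14.07
tool_pos: [0.503, -0.1137, 0.0928]
eef_rot: [0.679, 0.734, -0.0, -0.0]
contact_force: [0.4, 0.2, 0.0]
opening: 0.1
```

View pics/cr20.png

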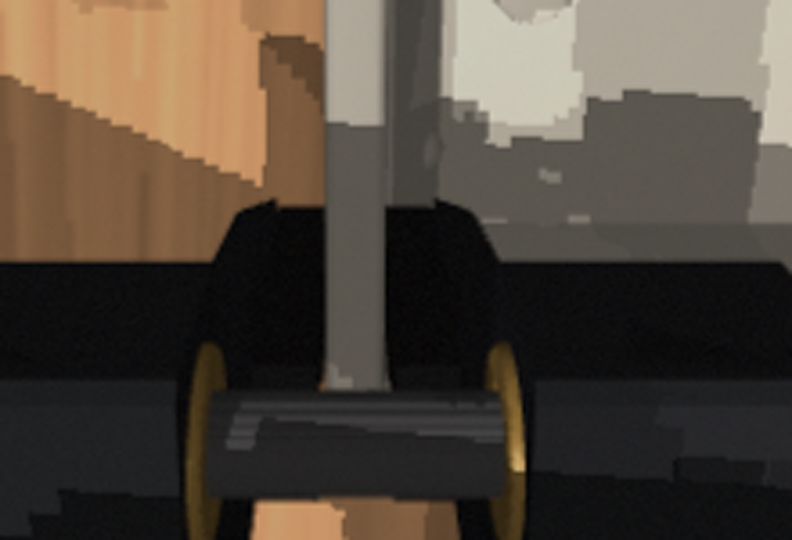

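```bash

python3 -m creep '[0,0,0,0,0,0,0,0,0,0,0,0,0,0,0,0,0,0,0,0,0,0,0,0]' 0 50
python3 -c "
from h import *
snap('wrist','w21')
s=get_state();print(s['opening'],s['contact_force'],s['moment'])
c=load('w21')['c'][:,:,::-1]
cv2.imwrite('pics/cr21.png',cv2.resize(c[180:330,220:440],None,fx=3.6,fy=3.6,interpolation=cv2.INTER_CUBIC))"
```

```text
clock: 14.45
tool_pos: [0.503, -0.1137, 0.0927]
eef_rot: [0.679, 0.734, -0.0, -0.0]
contact_force: [-0.1, -0.1, -0.5]
opening: 0.091
0.09181252609389415 [ 0.13668195 -0.52120471 -0.79430634] [-0.05696017 -0.09125776 -0.01837369]
```

View pics/cr21.png

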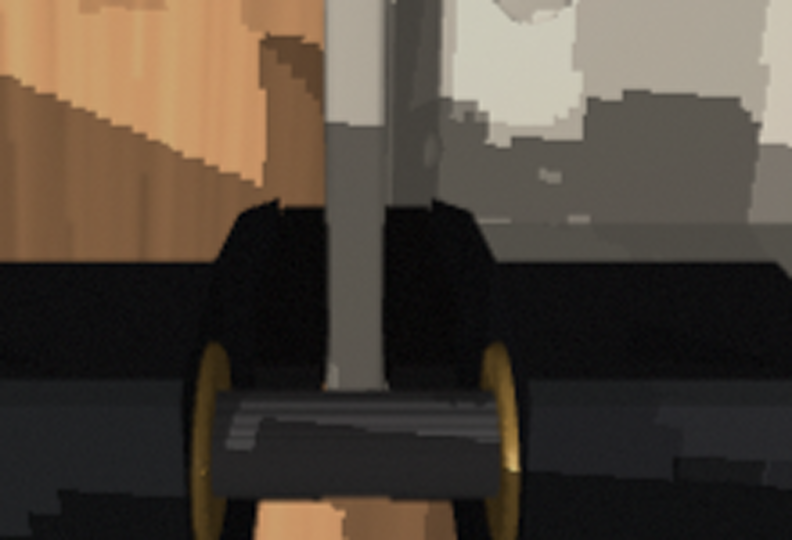

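```bash
cat >> h.py <<'E'
def peel(th0,th1,n,save=False):
    s=np.array([.997,.0785,0]);u=np.array([-.0785,.997,0]);c=np.array([.558,-.0415,.115])
    P=c+.065*s+.09*u; d=-(.065*s+.09*u);d/=np.linalg.norm(d);a=np.cross(d,[0,0,1])
    st=get_state()
    if save: np.savez('grip0.npz',p=st['tool_pos'],q=st['eef_rot'])
    g=np.load('grip0.npz');M0=R.from_quat(g['q'])
    M=R.from_quat(st['eef_rot']);p=st['tool_pos']
    for th in np.linspace(th0,th1,n+1)[1:]:
        Q=R.from_rotvec(a*np.radians(th));pt=P+Q.apply(g['p']-P);Mt=Q*M0
        print(round(th,2),np.round(1e3*M.inv().apply(pt-p),1).tolist(),np.round(np.degrees((M.inv()*Mt).as_rotvec()),2).tolist())
        M,p=Mt,pt
E
python3 -c "
from h import *
peel(0,4,5,True)"
```

```text
0.8 [-0.2, -0.2, -2.8] [0.47, -0.65, 0.0]
1.6 [-0.2, -0.2, -2.8] [0.47, -0.65, 0.0]
2.4 [-0.2, -0.2, -2.8] [0.47, -0.65, 0.0]
3.2 [-0.2, -0.2, -2.8] [0.47, -0.65, 0.0]
4.0 [-0.2, -0.2, -2.8] [0.47, -0.65, 0.0]
```

```bash

python3 -m creep '[-0.2,-0.2,-2.8,0.47,-0.65,0,-0.2,-0.2,-2.8,0.47,-0.65,0,-0.2,-0.2,-2.8,0.47,-0.65,0]'
python3 -c "
from h import *
peel(2.4,4.8,4)"
```

```text
clock: 14.75
tool_pos: [0.5024, -0.1145, 0.1011]
eef_rot: [0.679, 0.734, -0.022, 0.004]
contact_force: [1.1, 0.1, -3.3]
opening: 0.094
3.0 [-0.0, 0.0, -2.2] [0.24, -0.4, -0.06]
3.6 [-0.2, -0.1, -2.1] [0.35, -0.49, 0.0]
4.2 [-0.2, -0.1, -2.1] [0.35, -0.49, 0.0]
4.8 [-0.2, -0.1, -2.1] [0.35, -0.49, 0.0]
```

```bash

python3 -m creep '[0,0,-2.2,0.24,-0.4,0,-0.2,-0.1,-2.1,0.35,-0.5,0,-0.2,-0.1,-2.1,0.35,-0.5,0,-0.2,-0.1,-2.1,0.35,-0.5,0]'
python3 -c "
from h import *
peel(4.8,7.2,4)
snap('scene','s22');snap('wrist','w22')
c=load('s22')['c'][:,:,::-1]
cv2.imwrite('pics/cr22s.png',cv2.resize(c[130:280,220:400],None,fx=4.4,fy=4,interpolation=cv2.INTER_CUBIC))"
```

```text
clock: 15.08
tool_pos: [0.5021, -0.1144, 0.1108]
eef_rot: [0.678, 0.733, -0.044, 0.009]
contact_force: [0.4, 0.1, -1.7]
opening: 0.093
5.4 [-0.4, 0.1, -0.9] [0.14, -0.17, 0.0]
6.0 [-0.2, -0.1, -2.1] [0.35, -0.49, 0.0]
6.6 [-0.2, -0.1, -2.1] [0.35, -0.49, 0.0]
7.2 [-0.2, -0.1, -2.1] [0.35, -0.49, 0.0]
```

View pics/cr22s.png

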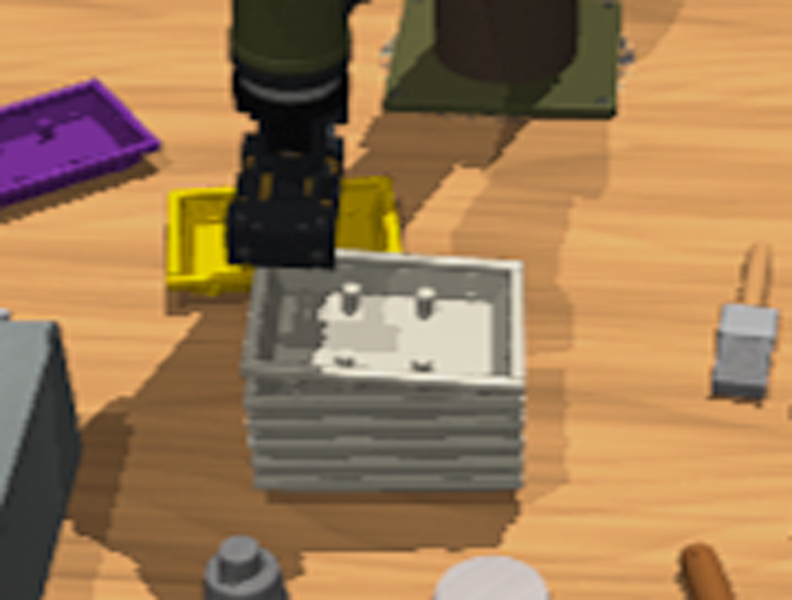

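View pics/w22.png

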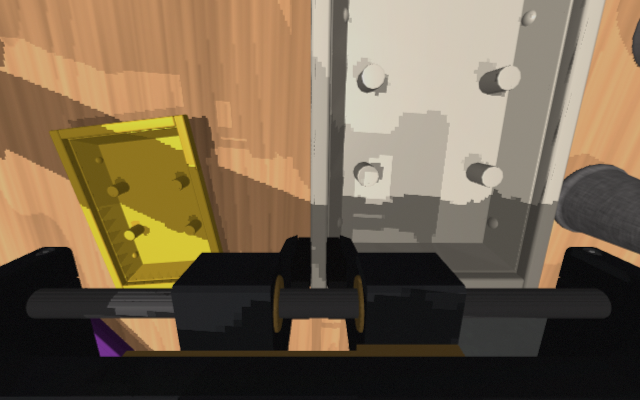

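The scene view shows the near-left corner rising (crop ~(262,265)), the right far corner still seated (crop (522,382)) and the stack below unmoved. I'll continue.

```bash

python3 -m creep '[-0.4,0.1,-1,0.14,-0.17,0,-0.2,-0.1,-2.1,0.35,-0.5,0,-0.2,-0.1,-2.1,0.35,-0.5,0,-0.2,-0.1,-2.1,0.35,-0.5,0]'
python3 -c "
from h import *
peel(7.2,9.6,4)"
```

```text
clock: 15.52
tool_pos: [0.5027, -0.1151, 0.1188]
eef_rot: [0.678, 0.732, -0.063, 0.013]
contact_force: [0.0, 0.5, -0.6]
opening: 0.088
7.8 [0.2, -0.4, -1.5] [0.32, -0.35, -0.06]
8.4 [-0.2, -0.1, -2.1] [0.35, -0.49, 0.0]
9.0 [-0.2, -0.1, -2.1] [0.35, -0.49, 0.0]
9.6 [-0.2, -0.1, -2.1] [0.35, -0.49, 0.0]
```

```bash

python3 -m creep '[0.2,-0.4,-1.5,0.32,-0.35,0,-0.2,-0.1,-2.1,0.35,-0.5,0,-0.2,-0.1,-2.1,0.35,-0.5,0,-0.2,-0.1,-2.1,0.35,-0.5,0,0,0,0,0,0,0]'
python3 -c "
from h import *
peel(9.6,10,1)
snap('scene','s23');snap('wrist','w23');snap('top','t23')
c=load('s23')['c'][:,:,::-1]
cv2.imwrite('pics/cr23s.png',cv2.resize(c[130:280,220:400],None,fx=4.4,fy=4,interpolation=cv2.INTER_CUBIC))
c=load('t23')['c'][:,:,::-1]
cv2.imwrite('pics/cr23t.png',cv2.resize(c[135:225,265:385],None,fx=6,fy=6,interpolation=cv2.INTER_CUBIC))"
```

```text
clock: 15.93
tool_pos: [0.5022, -0.1137, 0.1278]
eef_rot: [0.676, 0.732, -0.085, 0.017]
contact_force: [0.5, 0.7, -1.3]
opening: 0.094
10.0 [-0.7, 0.2, -0.2] [0.02, -0.05, 0.05]
```

View pics/cr23s.png

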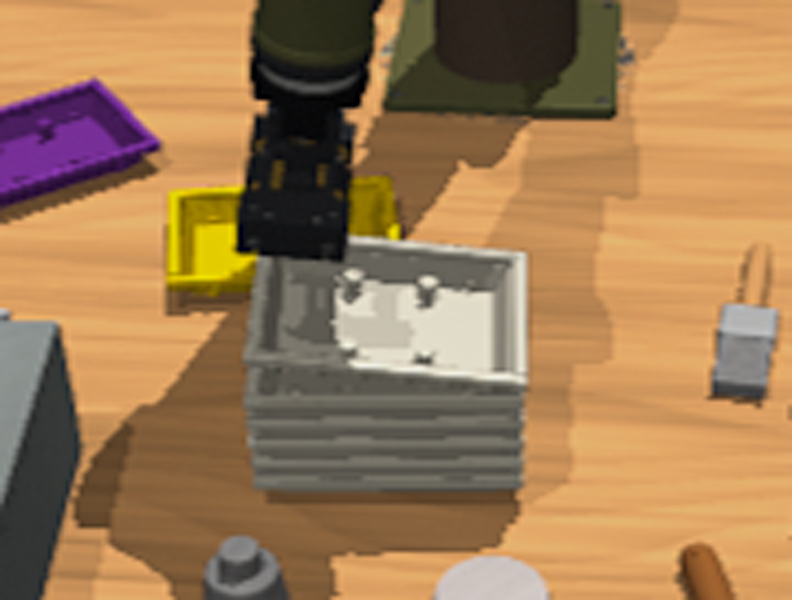

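View pics/cr23t.png

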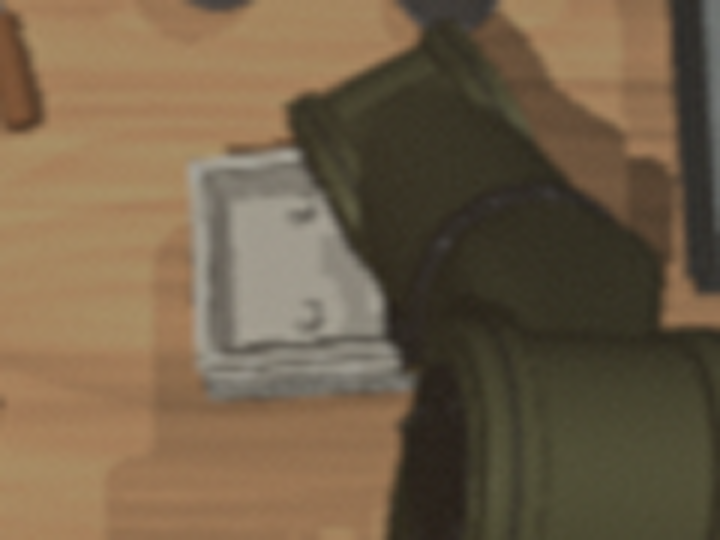

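View pics/w23.png

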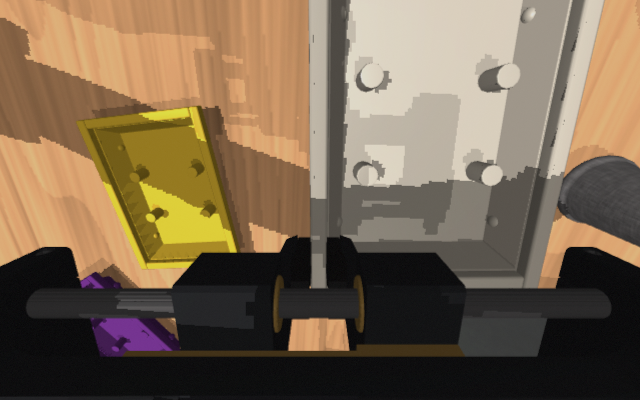

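```bash

python3 -c "
from h import *
c=load('w23')['c'][:,:,::-1]
cv2.imwrite('pics/cr24.png',cv2.resize(c[0:290,300:600],None,fx=2.6,fy=2,interpolation=cv2.INTER_CUBIC))"
```

```text
(no output)
```

View pics/cr24.png

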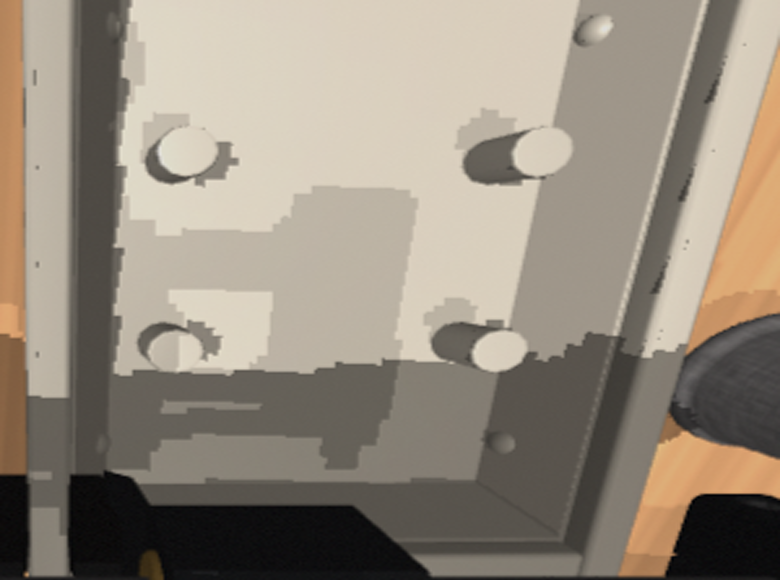

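```bash
cat >> h.py <<'E'
def traypose(f,obj,img):
    d=load(f);ok,r,t=cv2.solvePnP(np.array(obj,float),np.array(img,float),d['K'],None,flags=cv2.SOLVEPNP_SQPNP if len(obj)>4 else cv2.SOLVEPNP_IPPE)
    E=d['E'];Rt=E[:3,:3].T@cv2.Rodrigues(r)[0];tt=E[:3,:3].T@(t[:,0]-E[:3,3])
    pr,_=cv2.projectPoints(np.array(obj,float),r,t,d['K'],None);print('resid',np.round(pr[:,0]-img,1).tolist())
    return Rt,tt
E
python3 - <<'E'
from h import *
# local: X=s (right), Y=u, Z up, origin rim-top centre
obj=[(-.034,.025,-.01),(.034,.025,-.01),(-.034,-.025,-.01),(.034,-.025,-.01),(.056,-.081,0)]
img=[((x+.5)/2.6-.5+300,(y+.5)/2-.5) for x,y in [(187,152),(542,152),(175,350),(498,350),(582,553)]]
for k in (4,5):
    Rt,t=traypose('w23',obj[:k],np.array(img[:k]))
    print('c',np.round(t,4),'tilt',np.degrees(np.arccos(Rt[2,2])))
    for n,q in dict(nearleft=(-.065,-.09,0),farright=(.065,.09,0),nr=(.065,-.09,0),fl=(-.065,.09,0)).items(): print(n,np.round(Rt@np.array(q)+t,4))
E
```

```text
resid [[-2.4, 94.2], [-8.4, 94.2], [2.3, -100.4], [8.6, -100.7]]
c [ 0.5578 -0.0412  0.1259] tilt 155.1972172381815
nearleft [0.4837 0.0357 0.0954]
farright [ 0.6319 -0.118   0.1564]
nr [0.6128 0.0452 0.0829]
fl [ 0.5028 -0.1275  0.1689]
resid [[0.1, -0.1], [0.1, 0.1], [-0.2, -0.1], [-0.0, 0.3], [0.2, -0.2]]
c [ 0.5595 -0.0382  0.1458] tilt 10.059787520467065
nearleft [ 0.5024 -0.1314  0.1652]
farright [0.6165 0.0551 0.1264]
nr [ 0.6315 -0.1223  0.1525]
fl [0.4874 0.046  0.139 ]
```

```bash

python3 -c "
from h import *
s=get_state();print(s['clock'],R.from_quat(s['eef_rot']).inv().apply([0,0,1]))"
python3 -m creep '[-0.3,-0.2,-2.5,0,0,0,-0.3,-0.2,-2.5,0,0,0,-0.3,-0.2,-2.5,0,0,0,-0.3,-0.2,-2.5,0,0,0,-0.3,-0.2,-2.5,0,0,0]'
```

```text
16.0833 [-0.13970717 -0.1019698  -0.98492846]
clock: 16.5
tool_pos: [0.5007, -0.1152, 0.1405]
eef_rot: [0.677, 0.731, -0.086, 0.016]
contact_force: [-0.2, -0.9, -1.3]
opening: 0.086
```

```bash

python3 -m creep '[-0.4,-0.4,-4,0,0,0,-0.6,-0.5,-5,0,0,0,-0.6,-0.5,-5,0,0,0,-0.6,-0.5,-5,0,0,0,-0.6,-0.5,-5,0,0,0]'
python3 -c "
from h import *
snap('scene','s25')
s=get_state();print(s['tool_pos'],s['contact_force'],s['opening'])
c=load('s25')['c'][:,:,::-1]
cv2.imwrite('pics/cr25s.png',cv2.resize(c[130:280,220:400],None,fx=4.4,fy=4,interpolation=cv2.INTER_CUBIC))"
```

```text
clock: 16.92
tool_pos: [0.5005, -0.1148, 0.1673]
eef_rot: [0.677, 0.731, -0.086, 0.016]
contact_force: [-0.4, 0.4, -1.1]
opening: 0.094
[ 0.50120683 -0.11472153  0.16819193] [-0.34096818  0.05260567 -0.44556902] 0.08931775029763882
```

View pics/cr25s.png

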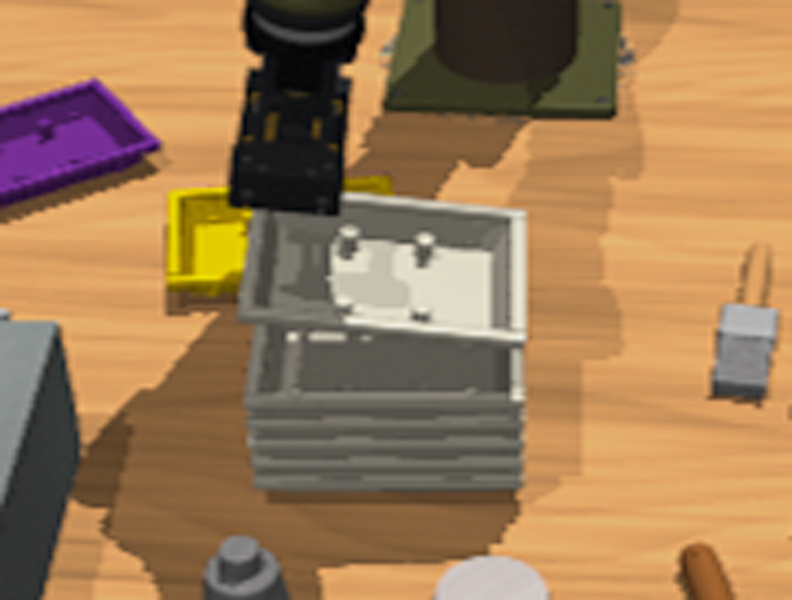

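The scene view shows the tray well clear of the stack (gap at crop rows 340-390) and the stack where it was. Next: level it and carry it to the chute.

```bash

python3 -c "
from h import *
plan([.4875,.2338,.146],94.5,18)" | head -9
```

```text
clock 16.97 tcp [ 0.5012 -0.1147  0.1682] f [-0.34  0.05 -0.45] op 0.089 rotvec total [-5.93  8.06 -0.15]
[19.3, 0.7, -1.6] [-0.33, 0.45, -0.01]
[19.4, 0.7, -1.4] [-0.33, 0.45, -0.01]
[19.4, 0.7, -1.3] [-0.33, 0.45, -0.01]
[19.4, 0.7, -1.1] [-0.33, 0.45, -0.01]
[19.4, 0.7, -1.0] [-0.33, 0.45, -0.01]
[19.4, 0.7, -0.8] [-0.33, 0.45, -0.01]
[19.4, 0.7, -0.6] [-0.33, 0.45, -0.01]
[19.4, 0.8, -0.5] [-0.33, 0.45, -0.01]
```

```bash

python3 -m creep '[5,0,-3,-0.6,0.8,0,10,0.5,-3,-0.6,0.8,0,16,0.7,-2,-0.6,0.8,0,19,0.7,-1,-0.6,0.8,0,19,0.7,-1,-0.6,0.8,0]'
python3 -m creep '[19,0.7,0,-0.6,0.8,0,19,0.7,0,-0.6,0.8,0,19,0.7,0,-0.6,0.8,0,19,0.7,0,-0.6,0.8,0,19,0.7,0,-0.6,0.8,0]'
python3 -c "
from h import *
plan([.4875,.2338,.146],94.5,9)" | head -4
```

```text
clock: 17.38
tool_pos: [0.4992, -0.043, 0.1718]
eef_rot: [0.682, 0.731, -0.039, 0.009]
contact_force: [0.4, 0.4, -1.9]
opening: 0.091
clock: 17.8
tool_pos: [0.4923, 0.0638, 0.1683]
eef_rot: [0.681, 0.732, 0.008, -0.002]
contact_force: [-0.3, -0.4, -0.9]
opening: 0.093
clock 17.8 tcp [0.4923 0.0638 0.1683] f [-0.35 -0.36 -0.94] op 0.093 rotvec total [ 0.51 -0.82 -0.32]
[18.8, 0.8, 2.8] [0.06, -0.09, -0.04]
[18.8, 0.8, 2.7] [0.06, -0.09, -0.04]
[18.9, 0.9, 2.7] [0.06, -0.09, -0.04]
```

```bash

python3 -m creep '[15,0.6,6,0.2,-0.3,0,16,0.6,6,0.2,-0.2,0,16,0.6,6,0,-0.2,0,16,0.6,2,0,0,0,12,0.6,0,0,0,0]'
python3 -c "
from h import *
snap('top','t26');snap('scene','s26');snap('wrist','w26')
plan([.4875,.2338,.146],94.5,6)" | head -4
```

```text
clock: 18.22
tool_pos: [0.4841, 0.1507, 0.1487]
eef_rot: [0.679, 0.734, 0.004, -0.004]
contact_force: [0.9, 0.7, -0.5]
opening: 0.09
clock 18.37 tcp [0.4846 0.1494 0.1491] f [ 0.66 -0.66 -0.42] op 0.092 rotvec total [ 0.04 -0.54  0.05]
[14.0, 1.6, 0.6] [0.01, -0.09, 0.01]
[14.0, 1.6, 0.6] [0.01, -0.09, 0.01]
[14.0, 1.6, 0.6] [0.01, -0.09, 0.01]
```

View pics/t26.png

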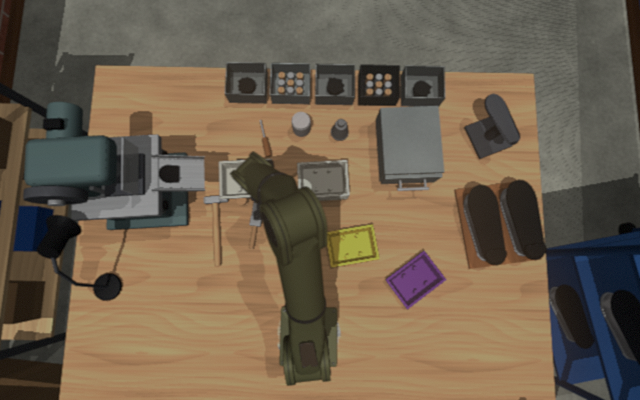

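View pics/s26.png

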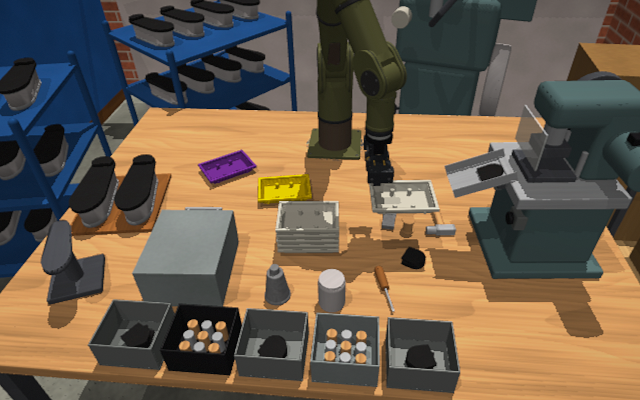

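View pics/w26.png

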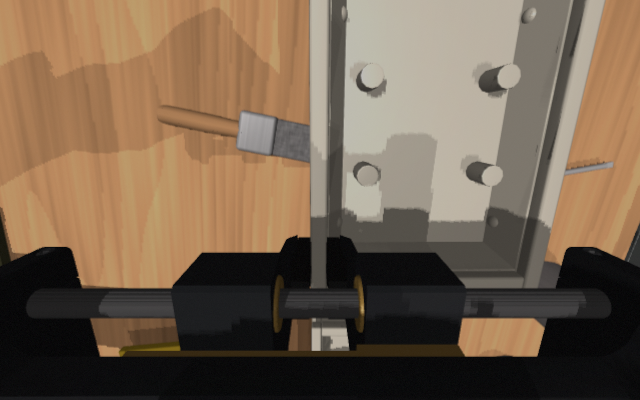

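```bash

python3 - <<'E'
from h import *
d=load('scene0');c=d['c'][:,:,::-1].copy()
q=cv2.resize(c[130:220,430:530],None,fx=6,fy=6,interpolation=cv2.INTER_CUBIC)
for P in [(.594,.3505,.225),(.484,.344,.225),(.594,.346,.253),(.484,.339,.253)]:
    u=(proj(d,P)-[430,130]+.5)*6-.5;cv2.circle(q,tuple(int(round(v)) for v in u),4,(0,0,255),1)
cv2.imwrite('pics/crlip.png',q)
E
```

```text
(no output)
```

View pics/crlip.png

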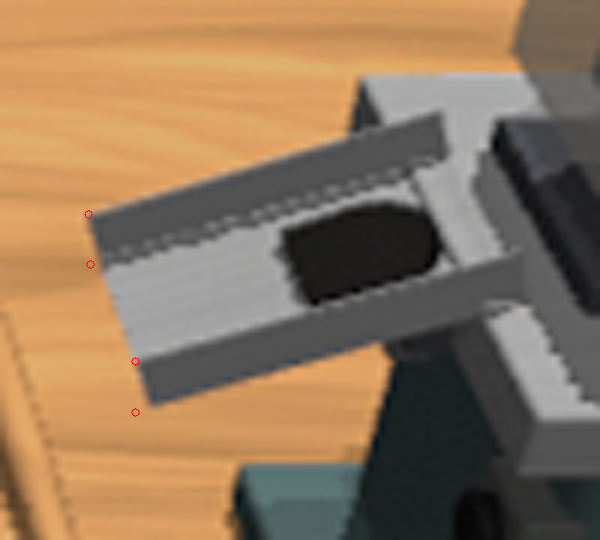

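Cheek tops match in both cameras, and the lip's middle works out at about (0.540, 0.353), so the drop point is about (0.542, 0.308). Final approach.

```bash

python3 -m creep '[14,1.6,0.6,0,-0.1,0,14,1.6,0.6,0,-0.1,0,14,1.6,0.6,0,-0.1,0,14,1.5,0.6,0,-0.1,0,12,1,0,0,-0.1,0]'
python3 -c "
from h import *
plan([.487,.2355,.146],94.5,2)" | head -4
```

```text
clock: 18.78
tool_pos: [0.4861, 0.2089, 0.1462]
eef_rot: [0.684, 0.73, -0.004, 0.002]
contact_force: [-0.1, 0.8, -1.2]
opening: 0.092
clock 18.78 tcp [0.4861 0.2089 0.1462] f [-0.08  0.84 -1.17] op 0.092 rotvec total [-0.19  0.46 -0.77]
[13.3, 1.3, 0.0] [-0.1, 0.23, -0.38]
[13.3, 1.4, 0.1] [-0.1, 0.23, -0.38]
```

```bash

python3 -m creep '[11,1,0,0,0.2,-0.3,10,1,0,0,0.2,-0.3,6,0.5,0,0,0,0,0,0,0,0,0,0,0,0,0,0,0,0]'
python3 -c "
from h import *
snap('top','t27');snap('scene','s27');snap('wrist','w27')
plan([.487,.2355,.146],94.5,1)
c=load('s27')['c'][:,:,::-1]
cv2.imwrite('pics/cr27s.png',cv2.resize(c[110:290,340:560],None,fx=3.5,fy=3.3,interpolation=cv2.INTER_CUBIC))
c=load('w27')['c'][:,:,::-1]
cv2.imwrite('pics/cr27w.png',cv2.resize(c[0:290,300:600],None,fx=2.6,fy=2,interpolation=cv2.INTER_CUBIC))
"
```

```text
clock: 19.2
tool_pos: [0.4866, 0.2381, 0.1462]
eef_rot: [0.68, 0.734, -0.001, -0.001]
contact_force: [-0.4, -0.6, -0.5]
opening: 0.089
clock 19.35 tcp [0.4867 0.2376 0.1462] f [-0.79  0.35 -0.58] op 0.088 rotvec total [-0.21  0.02 -0.17]
[-2.2, 0.2, 0.2] [-0.21, 0.02, -0.17]
```

View pics/cr27s.png

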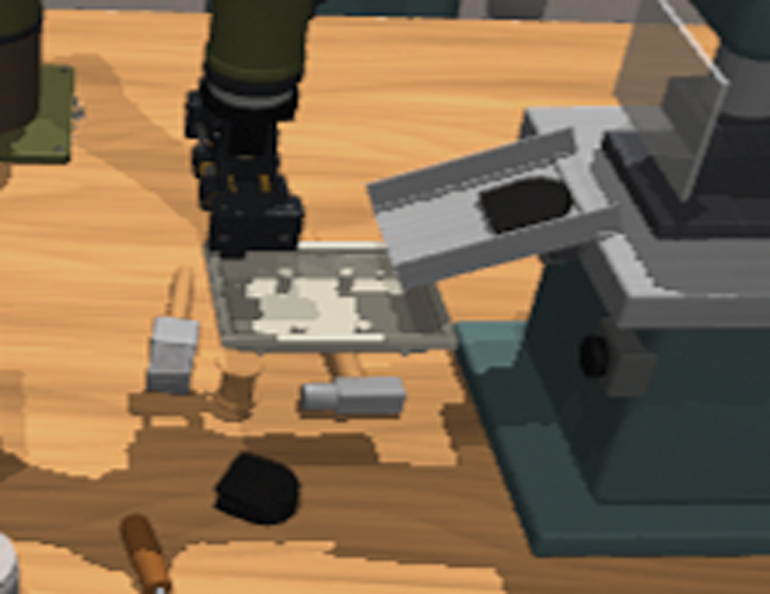

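View pics/cr27w.png

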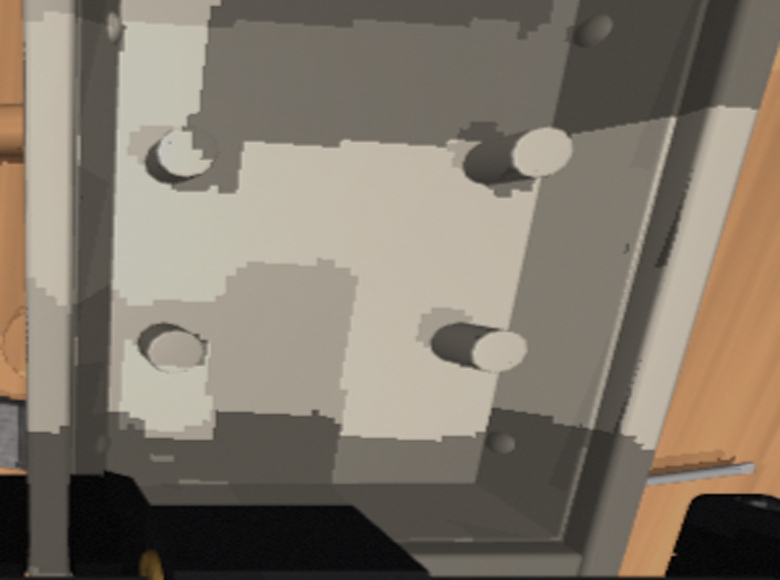

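View pics/t27.png

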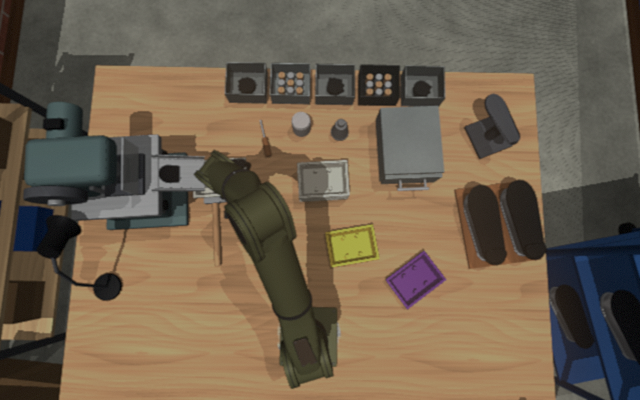

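```bash

python3 - <<'E'
from h import *
obj=[(-.034,.025,-.01),(.034,.025,-.01),(-.034,-.025,-.01),(.034,-.025,-.01),(.056,-.081,0)]
img=[((x+.5)/2.6-.5+300,(y+.5)/2-.5) for x,y in [(187,152),(542,152),(175,350),(498,350),(582,553)]]
Rt,t=traypose('w27',obj,np.array(img))
print('rim centre',np.round(t,4),'tilt rad',np.arccos(Rt[2,2]),'off drop',(t[:2]-[.542,.308])*1e3)
c=load('t27')['c'][:,:,::-1]
cv2.imwrite('pics/cr28.png',cv2.resize(c[95:215,285:455],None,fx=4.6,fy=4.6,interpolation=cv2.INTER_CUBIC))
s=get_state();print(s['clock'],np.abs(s['qd']).max(),s['opening'],s['contact_force'])
E
```

```text
resid [[0.1, -0.1], [0.1, 0.1], [-0.2, -0.1], [-0.0, 0.3], [0.2, -0.2]]
rim centre [0.542  0.3097 0.1803] tilt rad 0.005544206863013851 off drop [0.01174212 1.654499  ]
19.35 0.0019643953704155124 0.08815113271717726 [-0.78578399  0.35053456 -0.57638498]
```

View pics/cr28.png

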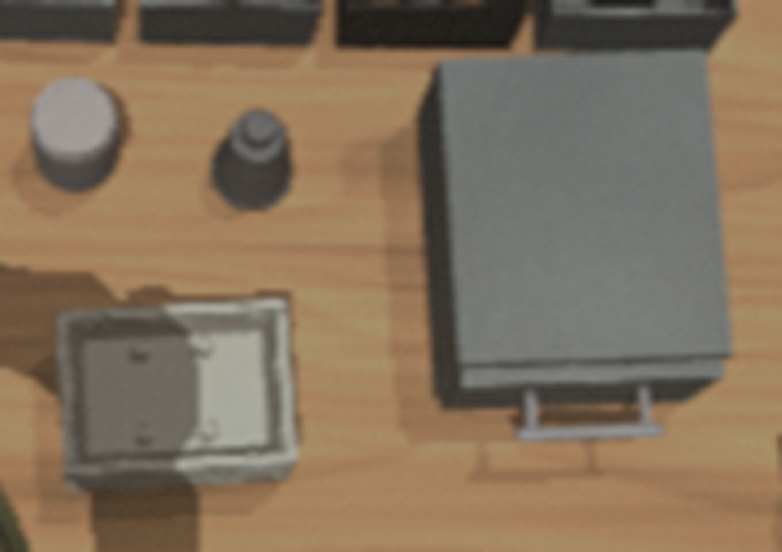

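```bash

python3 - <<'E'
from h import *
d=load('t27');px=lambda p:[(p[0]+.5)/4.6-.5+285,(p[1]+.5)/4.6-.5+95]
a=onz(d,px((520,437)),.092);b=onz(d,px((660,431)),.092);print(a,b,(a+b)/2)
for p,z in [((600,362),.13),((600,386),.117),((600,368),.117)]: print(onz(d,px(p),z))
# stack base corner compare t0 vs now: lower's rim
print([np.round(onz(d,px(p),.11),4) for p in [(57,315),(290,300),(298,462),(66,474)]])
E
python3 -c "
from h import *
a=load('t6')['c'][:,:,::-1];b=load('t27')['c'][:,:,::-1]
o=np.hstack([cv2.resize(x[150:200,375:450],None,fx=5,fy=5,interpolation=cv2.INTER_CUBIC) for x in (a,b)]);cv2.imwrite('pics/cr29.png',o)"
```

```text
[ 0.52537017 -0.31026596  0.092     ] [ 0.53246542 -0.4196009   0.092     ] [ 0.52891779 -0.36493343  0.092     ]
[ 0.57802451 -0.36418552  0.13      ]
[ 0.56204486 -0.36711959  0.117     ]
[ 0.5762089  -0.36735445  0.117     ]
[array([0.6109, 0.0529, 0.11  ]), array([ 0.6268, -0.1284,  0.11  ]), array([ 0.4989, -0.1357,  0.11  ]), array([0.4858, 0.0425, 0.11  ])]
```

View pics/cr29.png

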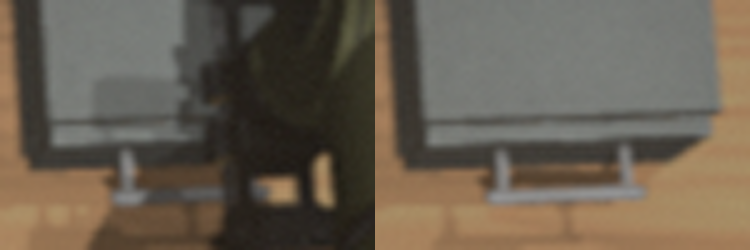

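```bash

python3 - <<'E'
from h import *
o=[cv2.resize(load(f)['c'][130:180,260:420,::-1],None,fx=5,fy=5,interpolation=cv2.INTER_CUBIC) for f in ('w5','w6')]
cv2.imwrite('pics/cr30.png',np.vstack(o))
for f,e in [('w5',None),('w6',None)]:
    d=load(f); print(f,np.round(np.linalg.inv(d['E'])[:3,3],4))
E
```

```text
w5 [ 0.5565 -0.2928  0.2578]
w6 [ 0.5468 -0.2932  0.3393]
```

View pics/cr30.png

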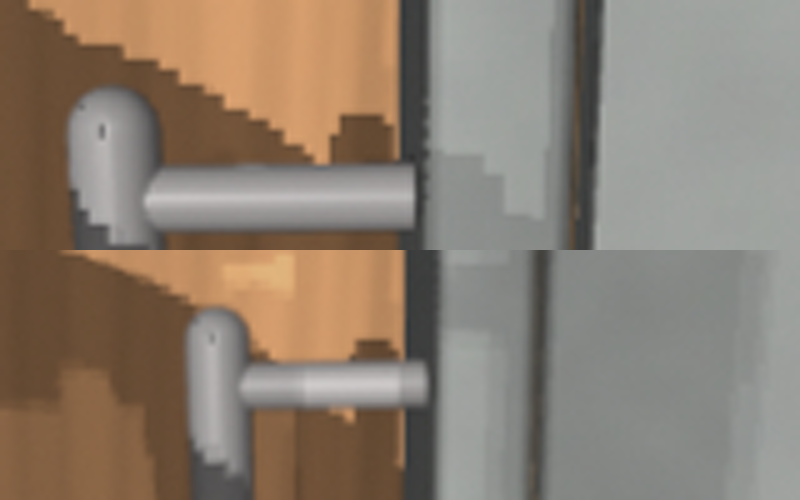

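```bash

python3 - <<'E'
from h import *
for f,h,a,b in [('w5',(283,153),(260+573/5,150),(260+597/5,150)),('w6',(303.4,147),(260+531/5,150),(260+546/5,150))]:
    d=load(f);print(f,onz(d,h,.092),'front back',onz(d,a,.117),'unit',onz(d,b,.13))
E
```

```text
w5 [ 0.52895089 -0.31170691  0.092     ] front back [ 0.57813428 -0.3053      0.117     ] unit [ 0.57825071 -0.30404538  0.13      ]
w6 [ 0.5285063  -0.31346533  0.092     ] front back [ 0.57907169 -0.31157306  0.117     ] unit [ 0.57936242 -0.31040314  0.13      ]
```

```bash
python3 -c "
from plant import finish_job,get_state
print(finish_job());s=get_state();print(s['clock'],s['opening'],s['tool_pos'])"
```

```text
the job is handed in; nothing more can be done
None
the job is handed in; nothing more can be done
```

I pushed the drawer shut, peeled the top tray off by one corner and took it to the chute. I handed the job in at about 19.4 s with the tray held there; no verdict is reported.

**Last checks before handing in**
- **Drawer:** its front meets the unit, with a gap of about 0–2 mm. It did not move under a 13 N push or when I released it.
- **Peel:** one corner was at about 165 mm, with the opposite corner still at about 126–130 mm. The stack is flat and within a few mm of its place.
- **Tray at the chute:** its middle is about 2 mm from the drop point I estimated. The rim is about 45 mm below the lip, tilt is about 0.006 rad, and it was still. The grip was set to 50 N and nothing showed as touching.
- **Bystanders:** they look unmoved in the pictures. I compared them by eye and did not measure them.

**What went wrong or disagreed**
- **Fingertips:** they end about 30 mm behind the reported TCP, not at it. As a result they slid over the drawer's handle bar, so I pushed the drawer front instead. Two grasps closed above the rim and two more at the wrong height; I corrected each before lifting.
- **Handle position:** the wrist and top cameras differ by about 3.5 mm. I trusted the measured gap at the drawer front instead.

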